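# Tip lantern posts into the slotted post magazine

## Task

Put the three brass lantern posts away: swing the magazine's cover right up, take the scoop by its handle, turn it so that the posts lie along the slot and tip them through it over the scoop's sloping lip, keeping your fingers off the polished posts. Then lay the empty scoop flat in its compartment of the wooden bench tray with the handle out over the notched end, and shut the cover. Do not shift any of the other things on the bench.

Things in the scene. Friction and masses are not known exactly. Their poses are not given: they have to be found in the camera images.
- magazine: Green sheet-steel stock box fixed to the bench, 180 (x) x 88 (y) x 110 mm high. Origin: centre of its underside; x runs along the slot. Under the cover is an open mouth 172 x 80 mm between 4 mm rims at 110 mm height; from it plates slope at 45 degrees down to the slot, 172 mm long (x), 40 mm wide (y), in the middle at 88 mm height; hollow below.
- cover_hinge (a point): Middle of the cover's hinge line, at the rim on the magazine's +y side: magazine frame (0, 44, 113.5) mm. The hinge line runs along the magazine's x. Axes turn with the cover and are the magazine's axes when it is shut.
- cover (a joint): Angle of the cover, rad: 0 shut flat on the box, 1.72 fully open (8 degrees past upright, on the +y side). Steel flap 184 x 100 x 3 mm, from the hinge towards the magazine's -y, 12 mm past the box there. Its stiff hinge (0.14 N m) holds it at any angle. Open, it is a backstop beyond the slot.
- cover_bar (a point): Middle of the round brass bar handle on the cover: 10 mm thick, 70 mm long, parallel to the hinge, a leg at each end. In the cover's own axes it is (0, -80, 40) mm from cover_hinge; 33 mm free below the bar. It can turn between the fingers. Axes turn with the cover.
- scoop_grip (a point): Centre of the scoop's wooden handle, 14 mm thick (y), 22 mm high (z), 112 mm long (x); 38 mm above the scoop's flat underside. Scoop axes: x from handle to pan (posts lie along it), y towards the pouring lip, z up. Bright tinplate scoop, about 0.2 kg empty.
- scoop_pan (a point): Middle of the underside of the scoop's pan, (155, 20, -38) mm from scoop_grip; scoop axes. Pan 160 (x) x 93 mm (y); flat floor from y = -47 to 0 mm, then a ramp rises at 20 degrees to the lip; back and ends 40 mm high, ramp cheeks lower. Rolled about its x axis, lip down, the posts roll out over the lip beyond 20 degrees; 45 empties it.
- scoop_lip (a point): Middle of the scoop's pouring lip: (155, 66, -19) mm from scoop_grip in scoop axes, same axes as scoop_grip.
- post0: Brass tube post, round, 12 mm diameter, 140 mm long, about 45 g; origin at its centre, x along it. Lies in the scoop along the scoop's x.
- post1: Second brass post, as post0.
- post2: Third brass post, as post0.
- scoop_bay (a point): Centre of the floor of the scoop's compartment in the fixed pale wooden bench tray, 6 mm above the bench; walls 14 mm high. Inside 188 (x) x 114 mm (y); the -x end wall has a notch 40 mm wide at y = -20, where the handle passes over. Laid in place, the scoop's pan middle is on this point, axes alike, and scoop_grip at (-155, -20, 38) mm from here.
- brush: Flux brush 175 mm long lying in the tray's narrow second compartment; bystander, leave it. Origin: its underside near the middle.
- can: Open steel can, 84 mm diameter, 125 mm high, thin wire bail to 170 mm; bystander. Origin: centre of its underside.
- flux_jar: Amber jar with steel lid, 60 mm diameter, 65 mm high; bystander. Origin: centre of its underside.
- pliers: Pliers lying flat, 155 mm long, one orange and one blue handle, 16 mm high; bystander. Origin: at the pivot, on the bench.
- hammer: Hammer lying flat, 240 mm long, wooden handle; bystander. Origin: on its underside.
- iron: Soldering iron with wooden handle and square copper bit, 265 mm long, 25 mm high; bystander. Origin: on its underside, between handle and bit.
- file: Flat file with red handle, 270 mm long, 20 mm high; bystander. Origin: on its underside near the handle.
There are look-alikes about, which are no part of the job. Leave any grey or red look-alike of the post2 alone.

How it is judged:
By the outcome, as a careful person would: the job done as asked, in the order asked, and still so for the second after the job is handed in, with the robot touching nothing.
It also fails if it takes over 72 s, if anything falls off the work surface, if the arm or the gripper's body presses on something with over 40 N, if the wrist force passes 120 N, or if a joint passes its speed limit or range.

## Robot

A 6-joint arm with a two-finger parallel gripper is mounted at the origin on the work surface. World frame = base frame: x ahead of the robot, y to its left, z up, the work surface at z = 0. Lengths are in m, angles in rad, forces in N, time in s.
With the tool pointing down it reaches from about 0.325 to 0.775 m from the base axis. Payload 5.5 kg.
Tool frame: the origin (TCP) lies at the very end of the fingers, on their centre line; the grasp point (between the pads) lies 19 mm behind it; z points along the fingers, y is the direction in which the jaws open and shut (so a half turn about z gives the same grasp; the last joint's range is limited). The gripper opens to 85 mm and grips with 20 to 120 N. Pads are 22 mm wide; open, the fingers measure 114 mm over their backs; the gripper's body (76 mm by 85 mm) begins 54 mm behind the grasp point. The pads swing forward as they close: fully open they stand 13 mm farther back than shut.
Start: joints at [-1.407, 0.091, 1.231, -0, 1.82, -0.057], TCP at [0.131, -0.585, 0.231] pointing down, gripper open.
Joint ranges: [-2.87, 2.87], [-0.86, 2.18], [0.17, 2.46], [-1.51, 4.65], [0.06, 2.69], [-2.65, 2.65]. Speed limits (rad/s): [2.57, 2.57, 3.01, 3.14, 3.14, 3.14].

## Interface

Orientations are given as a unit quaternion [x, y, z, w].
In Python, from station import env gives the robot as it stands.
- The arm moves only by the shell command python3 -m pendant 'ROWS'. ROWS is JSON, a list of rows, each an object with "travel": the shift along the tool's x, y, z scaled (see below), a list of three; "twist": the turn, a rotation vector about the tool's x, y, z scaled (see below), a list of three; "gripper": the closure, from 0 (fully open) to 1 (shut). In form: [{"travel": [x, y, z], "twist": [wx, wy, wz], "gripper": gripper}, ...]. A call has 1 to 10 rows; each row is the pose to reach, as a shift and turn from the pose commanded when the call began, along the tool's axes at that moment, turning the shorter way round; what a row does not reach only later rows make up. The controller multiplies each number of a shift by 0.3 m and each number of a turn by 2 pi rad. A row lasts 1/12 s, in which the tool goes at most 41.7 mm and 7.16 degrees, less where a joint would pass 70% of its speed; a pose out of reach is approached as far as the arm can. A call with a number of a shift or a turn outside -1 to 1 is refused whole. A call with a gripper value outside its range is refused whole. The fingers move at their own pace and stop on an object; the grip force is fixed at half the most. Time passes only in rows, so rows that repeat a pose let the fingers close. It gives the time, the measured TCP pose, the force and the opening at its end, in the units of the state.
- env.read_state(): the state, without advancing time (a new reading comes with each control period).
- env.camera(name): name is "scene" or "top"; returns a dict with "frame" (400x640x3 uint8, red, green, blue), "range_z" (400x640 float32, m along the optical axis (not along the pixel's ray), 0 where there is no reading), "K" (3x3 intrinsics, pixels), "extrinsics" (4x4, takes a point from camera to world coordinates). Camera axes: x right, y up, looking along -z (the intrinsics and any distortion apply to the point x, -y, -z); pixel columns grow to the right and rows downward; lengths in m; the calibration is good to about 2 mm. A picture is of the moment at which its call begins.
- env.hand_in(): hands the job in, once; it reports no verdict.
The state is a dict: "time": time; "joints": joint angles; "dq": joint speeds; "joint_torque": joint torques, N m; "tool_pos": TCP position; "orientation": TCP orientation; "contact_force": force on the tool from outside, world axes, zero at the start; "wrist_torque": the same for the moment, N m; "grip_width": finger opening in m.
Only numpy, scipy, OpenCV 4.12 (cv2) and the standard library are available. Lean on these libraries where they do the work, as an engineer would, in place of code of your own. Each camera call takes 0.05 s, during which the arm holds its last target. There are 200 camera calls.

## Working session

There is one attempt and no reset: what is moved stays moved. The work goes in short steps, Python scripts to look and compute and a shell command to move; the robot and the scene stay as the last step left them, time stands still between calls to the robot, and variables do not carry over. Pictures are saved under pics/ and viewed, about 8 in all and at most 12, crops included, and the job is handed in when it is done.

```bash
ls; mkdir -p pics; cat > h.py <<'E'
import numpy as np, cv2
from station import env
from scipy.spatial.transform import Rotation as R
def cap(n):
    c=env.camera(n); np.savez('/tmp/'+n+'.npz',**c); return c
def load(n): return dict(np.load('/tmp/'+n+'.npz'))
def cloud(c):
    K=c['K'];d=c['range_z'];v,u=np.mgrid[:400,:640]
    p=np.stack([(u-K[0,2])/K[0,0]*d,-(v-K[1,2])/K[1,1]*d,-d],-1)
    E=c['extrinsics'];P=p@E[:3,:3].T+E[:3,3];P[d==0]=np.nan;return P
E
python3 - <<'E'
from h import *
for n in('scene','top'):
    c=cap(n);print(n,c['K'].tolist(),c['extrinsics'].round(3).tolist(),[k for k in c])
    cv2.imwrite(f'pics/{n}0.png',cv2.resize(c['frame'][...,::-1],(800,500)))
print(env.read_state())
E
```

```text
pics
scene [[424.16327387648175, 0.0, 314.8540498495626], [0.0, 424.16327387648175, 197.07624127583335], [0.0, 0.0, 1.0]] [[0.876, -0.405, 0.261, 0.912], [0.482, 0.75, -0.454, -0.634], [-0.012, 0.524, 0.852, 1.311], [0.0, 0.0, 0.0, 1.0]] ['frame', 'range_z', 'K', 'extrinsics']
top [[482.3812623465044, 0.0, 319.2964212993759], [0.0, 482.3812623465044, 201.9585867765641], [0.0, 0.0, 1.0]] [[0.011, 0.998, -0.062, 0.436], [-1.0, 0.013, 0.029, 0.019], [0.03, 0.061, 0.998, 1.487], [0.0, 0.0, 0.0, 1.0]] ['frame', 'range_z', 'K', 'extrinsics']
{'time': 0.1, 'joints': array([-1.40670050e+00,  9.17903499e-02,  1.23179022e+00, -9.54835505e-06,
        1.81986225e+00, -5.67208297e-02]), 'dq': array([ 8.54502863e-05, -1.33819420e-03, -3.37169358e-03, -1.50494021e-03,
        1.17250421e-03, -1.57785888e-03]), 'joint_torque': array([ 2.95313024e-03, -4.60215926e+01, -4.19219720e+01, -6.13721340e-05,
        1.05688194e-02,  2.12213786e-05]), 'tool_pos': array([ 0.13135297, -0.58515774,  0.23024594]), 'orientation': array([ 9.93910894e-01,  1.10182938e-01, -5.42628319e-05, -9.23502085e-04]), 'contact_force': array([-0.29233051,  0.40343746,  0.31133789]), 'wrist_torque': array([-0.00851131,  0.01452059,  0.01666314]), 'grip_width': 0.08553989567207987}
```

View pics/top0.png

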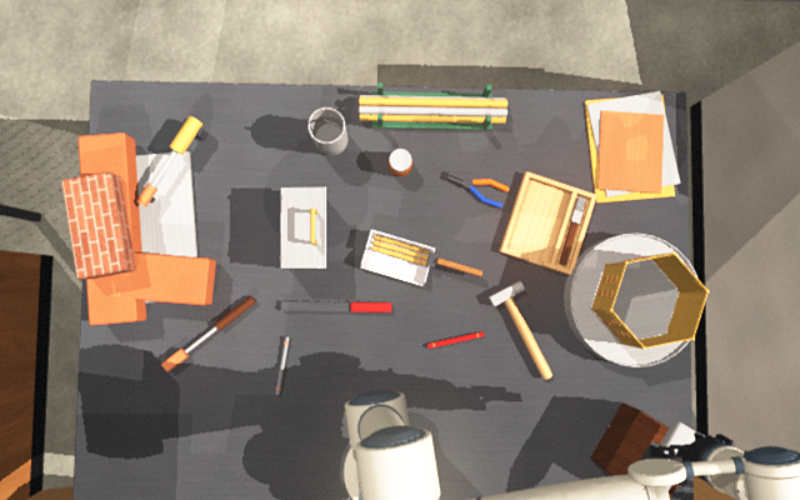

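View pics/scene0.png

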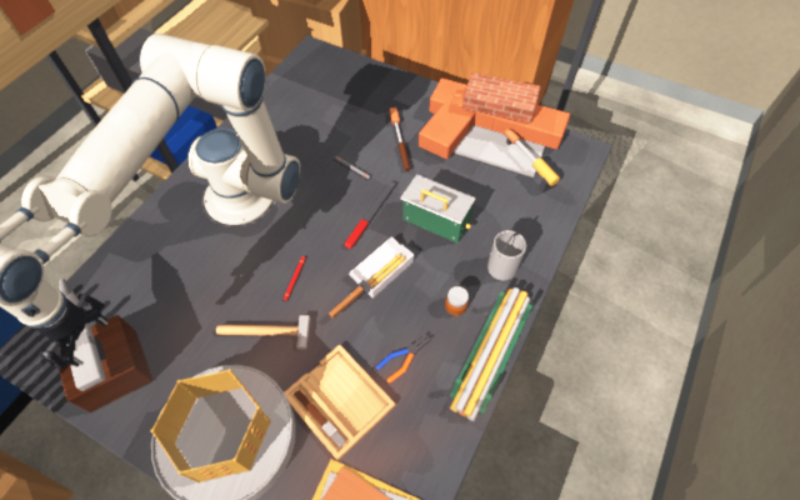

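Top view, in 800x500 pixels: the magazine is at (303,228) with its bar at (313,226), so the hinge is on the left (+y). The scoop pan is at (397,257) with the handle running to (483,272), so the lip faces the robot. The tray is at (548,222).

```bash
cat > m.py <<'E'
from h import *
c=load('top');P=cloud(c);f=c['frame']
hsv=cv2.cvtColor(f,cv2.COLOR_RGB2HSV)
X,Y,Z=P[...,0],P[...,1],P[...,2]
def rect(m,name):
    m=m.astype(np.uint8);n,l,s,_=cv2.connectedComponentsWithStats(m)
    i=1+np.argmax(s[1:,4]);q=l==i;pts=(P[q][:,:2]*1000).astype(np.float32)
    r=cv2.minAreaRect(pts);print(name,s[i,4],np.round(r[0],1),np.round(r[1],1),round(r[2],1),'z med',np.nanmedian(Z[q]).round(4),'pxbb',s[i,:4]);return q
def box(u0,u1,v0,v1):
    m=np.zeros((400,640),bool);m[v0:v1,u0:u1]=1;return m
b=box(215,268,140,225)
rect(b&(Z>.105)&(Z<.13),'cover');rect(b&(Z>.14),'bar')
sc=box(280,395,175,235)
hd=rect(sc&box(345,395,195,230)&(Z>.025),'handle')
rect(sc&box(280,350,175,235)&(Z>.008),'pan all')
rect(sc&box(280,350,175,235)&(Z>.03),'pan rim')
t=box(390,480,130,225)
rect(t&(Z>.011),'tray walls');rect(t&(Z>.002)&(Z<.012)&(hsv[...,1]>40),'tray floor')
print('table z',np.nanmedian(Z[250:262,300:330]))
im=np.hstack([cv2.resize(f[135:225,395:485],None,fx=5,fy=5,interpolation=2),cv2.resize(f[165:235,280:350],(450,450),interpolation=2)])
cv2.imwrite('pics/crop1.png',cv2.resize(im,(800,400))[...,::-1])
E
python3 m.py
```

```text
cover 2217 [577.7 200.5] [183.2 106.7] 1.3 z med 0.1185 pxbb [223 149  38  65]
bar 101 [576.4 171.6] [11.  77.6] 89.9 z med 0.1628 pxbb [248 166   6  29]
handle 248 [ 493.4 -154.4] [135.7  42.3] 65.1 z med 0.0476 pxbb [345 198  41  23]
pan all 1335 [516.2 -26. ] [172.5 100.4] 74.0 z med 0.0153 pxbb [289 183  61  45]
pan rim 165 [536.6 -31.7] [172.4  46.7] 74.5 z med 0.0396 pxbb [293 183  57  31]
tray walls 2045 [ 590.  -415.5] [243.3 226.7] 72.5 z med 0.021 pxbb [401 137  79  88]
tray floor 1920 [ 606.1 -368.4] [113.9 208.9] 71.6 z med 0.0067 pxbb [405 142  53  70]
table z 0.0003017057261682776
```

View pics/crop1.png

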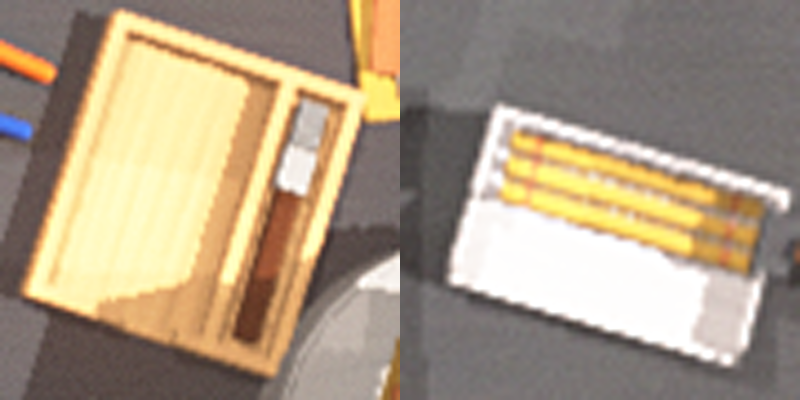

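```bash
cat >> m.py <<'E'
print('-----')
h=sc&box(345,395,195,230)&(hsv[...,1]>110)&(hsv[...,0]<25)&(Z>.042)
q=rect(h,'handle top');pp=P[q];print('handle cent',pp.mean(0),'extent along 74:',np.percentile(pp[:,:2]@[np.cos(np.radians(74.3)),np.sin(np.radians(74.3))],[0,100]))
w=np.linalg.svd(pp[:,:2]-pp[:,:2].mean(0))[2][0];print('handle yaw',np.degrees(np.arctan2(w[1],w[0])))
a=np.radians(72);ex=np.array([np.cos(a),np.sin(a)]);ey=np.array([-ex[1],ex[0]])
m=t&(Z>.004)&(Z<.04);S=P[m];s=S[:,:2]@ex;n=S[:,:2]@ey
H,xe,ye=np.histogram2d(s,n,bins=[np.arange(-.36,-.08,.008),np.arange(-.76,-.5,.008)] if 0 else [np.arange(s.min(),s.max()+.008,.008),np.arange(n.min(),n.max()+.008,.008)],weights=S[:,2])
C,_,_=np.histogram2d(s,n,bins=[xe,ye])
print('s0',xe[0],xe[-1],'n0',ye[0],ye[-1])
M=np.where(C>0,H/np.maximum(C,1)*1000,0)
for r in M: print(' '.join('%2d'%x for x in r))
E
python3 m.py | sed -n '/-----/,$p'
```

```text
-----
handle top 161 [ 494.  -167.8] [112.5  13.2] 74.1 z med 0.0492 pxbb [349 206  37  15]
handle cent [ 0.49350075 -0.16740847  0.04927212] extent along 74: [-0.0841391   0.02841026]
handle yaw -105.87263086461887
s0 -0.3214914509221553 0.006508549077844983 n0 -0.8836105352429218 -0.5156105352429214
 0  0  0  0  0  0  0  0  0  0  0  0  0  0  0  0  0  0  0  0  0  4  5  9 16  0  0  0  0  0  0  0  0  0  0  0  0  0  0  0  0  0  0  0  0  0
 0  0  0  0  0  0  0  0  0  0  0  0  0  0  0  0  0  0  0  4  4  4  6  0 25 21  0  0  0  0  0  0  0  0  0  0  0  0  0  0  0  0  0  0  0  0
 0  0  0  0  0  0  0  0  0  0  0  0  0  0  7  4  9  4  5  0  6  5  4  4  5 21 25 19  0  0  0  0  0  0  0  0  0  0  0  0  0  0  0  0  0  0
 0  0  0  0  0  0  0  0  0  0  4  5  6  6  5  4  0  0  5  4  5  4  5  4  7  5  0 22 17  0  0  0  0  0  0  0  0  0  0  0  0  0  0  0  0  0
 0  0  0  0  0  0  0  7  5  6  6  8  4  0  4  4  6  6  6  5  6  7  5  6  6  4  7  5  0 18 21 21  0  0  0  0  0  0  0  0  0  0  0  0  0  0
 0  0  0  0  7  8  8  9  5  6 21 18 18 18 18 19 20 20 20 19 17 17 21 19 18 20 20 20 19 20 19 19 26 24 25 27
[... 4160 characters left out ...]
0  0  0  0
 0  0  0  0  0  0  0  0  0  0  0  0  0  4  7  6 12 11  4  0  4  5 14 13  0  0  0  0  0  0  0  0  0  0  0  0  0  0  0  0  0  0  0  0  0  0
 0  0  0  0  0  0  0  0  0  0  0  4  0  7  4  6 13 10  0  0  4 12 14  0  0  0  0  0  0  0  0  0  0  0  0  0  0  0  0  0  0  0  0  0  0  0
 0  0  0  0  0  0  0  0  0  0  4  7  5  0  4  0 15 12  0  0  0  0  0  0  0  0  0  0  0  0  0  0  0  0  0  0  0  0  0  0  0  0  0  0  0  0
 0  0  0  0  0  0  0  0  0  0  0  8  0  5  4  0 14  0  0  0  0  0  0  0  0  0  0  0  0  0  0  0  0  0  0  0  0  0  0  0  0  0  0  0  0  0
 0  0  0  0  0  0  0  0  0  0  0  4  0  0  0  0  0  0  0  0  0  0  0  0  0  0  0  0  0  0  0  0  0  0  0  0  0  0  0  0  0  0  0  0  0  0
```

```bash
cat > m2.py <<'E'
from h import *
c=load('top');P=cloud(c);S0=cloud(load('scene')).reshape(-1,3)
T=P.reshape(-1,3)
a=np.radians(72);ex=np.array([np.cos(a),np.sin(a)]);ey=np.array([-ex[1],ex[0]])
for nm,A in(('top',T),('scene',S0)):
    A=A[~np.isnan(A).any(1)];s=A[:,:2]@ex;n=A[:,:2]@ey;z=A[:,2]
    w=(z>.018)&(z<.024)
    def med(x,m,l): print(nm,l,np.percentile(x[m],[5,50,95]).round(4),m.sum())
    med(n,w&(abs(n+.80)<.014)&(s>-.2)&(s<-.11),'farwall n')
    med(n,w&(abs(n+.60)<.014)&(s>-.155)&(s<-.11),'notchwall n')
    med(s,w&(abs(s+.10)<.015)&(n>-.78)&(n<-.62),'left wall s')
    med(s,w&(abs(s+.225)<.02)&(n>-.78)&(n<-.62),'divider s')
    # table heights
    def zz(x0,x1,y0,y1,l):
        m=(A[:,0]>x0)&(A[:,0]<x1)&(A[:,1]>y0)&(A[:,1]<y1);print(nm,l,np.percentile(A[m,2],[2,50,98]).round(4),m.sum())
    zz(.50,.66,.10,.13,'table by mag');zz(.50,.65,.2,.24,'cover');
    m=(z>.145)&(A[:,0]>.53)&(A[:,0]<.62)&(A[:,1]>.1)&(A[:,1]<.3);print(nm,'bar',np.median(A[m],0),A[m].min(0),A[m].max(0),np.percentile(A[m,2],95))
    m=(z>.108)&(z<.135)&(A[:,0]>.45)&(A[:,0]<.7)&(A[:,1]>.1)&(A[:,1]<.3);print(nm,cv2.minAreaRect((A[m,:2]*1000).astype(np.float32)))
# things near hammer: heights in the placed-scoop frame
A=T[~np.isnan(T).any(1)]
m=(A[:,0]>.33)&(A[:,0]<.50)&(A[:,1]<-.2)&(A[:,1]>-.36)&(A[:,2]>.006)
B=A[m];print('hammer n',len(B))
H=np.zeros((17,16))
for p in B: 
    i,j=int((p[0]-.33)/.01),int((p[1]+.36)/.01);H[i,j]=max(H[i,j],p[2]*1000)
print('rows x from .50 down, cols y -.20 -> -.36')
for i in range(16,-1,-1): print('%.2f'%(.33+i*.01),' '.join('%2d'%x for x in H[i,::-1]))
E
python3 m2.py
```

```text
top farwall n [-0.8009 -0.7962 -0.7913] 63
top notchwall n [-0.6026 -0.5981 -0.5936] 34
top left wall s [-0.1034 -0.0983 -0.094 ] 111
top divider s [-0.2439 -0.2255 -0.2178] 199
top table by mag [-0.0068 -0.0003  0.0066] 503
top cover [0.1109 0.1169 0.1228] 740
top bar [0.5732715  0.17145533 0.16281277] [0.5375794  0.16622161 0.14701786] [0.61515568 0.17715329 0.16960477] 0.16800669722442066
top ((577.6511840820312, 200.4591522216797), (183.1879119873047, 106.73067474365234), 1.2792596817016602)
scene farwall n [-0.801  -0.797  -0.7918] 77
scene notchwall n [-0.6034 -0.5991 -0.5933] 31
scene left wall s [-0.1035 -0.099  -0.0944] 115
scene divider s [-0.2435 -0.2246 -0.2183] 198
scene table by mag [-0.0073 -0.0009  0.005 ] 300
scene cover [0.1109 0.1166 0.1215] 326
scene bar [0.57937645 0.17015854 0.16051675] [0.53762717 0.16529842 0.14525549] [0.61707508 0.17757602 0.16736912] 0.1668022898025439
scene ((576.7477416992188, 199.88034057617188), (184.22804260253906, 111.9835205078125), 0.21363624930381775)
hammer n 663
rows x from .50 down, cols y -.20 -> -.36
0.49 52  6  0  6  6  6  0 
[... 174 characters left out ...]
 0  8  0  8
0.45  0  0  0  7  0  7  0  7  0 23 28 28 27  7  0  0
0.44  0  0  0  0  0  0  0 23 27 32 32 28 29  0  0  0
0.43  0  0  0  0  0 19 31 31 32 31 28 26 21  8  0  0
0.42  7  0  0  0 30 30 30 29 30 33 24  0  7  0  0  7
0.41  0  0  0  0 31 29 32 30 29 27 26  0  0  7  0  0
0.40  0  0  0  0  0 33 31  0 26 30 29  0  6  0  0  0
0.39  0  0  0  0  0  0  0  0 20 32 33 22  0  6  0  7
0.38  0  6  0  6  0  0  6  0  6 24 29 27 16  7  0  0
0.37  0  0  0 11  0  0  0  0  7 24 25 28 24  0  0  0
0.36  0  8  7  6  7  6  0  6  0  0 29 29 28 26  6  0
0.35  0  0  0  0  7  0  6  8  7  0 14 29 28 28  9  9
0.34  0  0  0  0  6  6  0  8  0  6  8 25 31 28 21  0
0.33 14 16 16 10  0  0  0  7  6  0  0 11 26 32 26  0
```

```bash
cat >> h.py <<'E'
def down(deg): return R.from_euler('z',deg,degrees=True)*R.from_euler('x',180,degrees=True)
def rows(targets,base=None):
    """targets: list of (TCP pos, Rotation). prints scaled travel/twist from the base pose"""
    if base is None:
        s=env.read_state(); base=(s['tool_pos'],R.from_quat(s['orientation']))
    p0,R0=base
    for p,r in targets:
        print((R0.inv().apply(np.array(p)-p0)/.3).round(3).tolist(),((R0.inv()*r).as_rotvec()/(2*np.pi)).round(4).tolist())
def st():
    s=env.read_state();o=R.from_quat(s['orientation']);m=o.as_matrix()
    print('t',round(s['time'],2),'pos',s['tool_pos'].round(4),'xyaw',np.degrees(np.arctan2(m[1,0],m[0,0])).round(2),'z',m[:,2].round(3),'j',np.round(s['joints'],2),'F',s['contact_force'].round(1),'T',s['wrist_torque'].round(2),'w',round(s['grip_width'],4))
E
python3 - <<'E'
from h import *
p=env.read_state()['tool_pos'];g=np.array([.577,.171,.230])
for k in(1,2,3): rows([(p+(g-p)*k/3,down(12.65-12.2*k/3))])
E
python3 -m pendant '[{"travel":[0.669,-0.711,0],"twist":[0,0,0],"gripper":0},{"travel":[0.669,-0.711,0],"twist":[0,0,0],"gripper":0},{"travel":[0.669,-0.711,0],"twist":[0,0,0],"gripper":0},{"travel":[0.669,-0.711,0],"twist":[0,0,0],"gripper":0},{"travel":[0.669,-0.711,0],"twist":[0,0,0],"gripper":0},{"travel":[0.669,-0.711,0],"twist":[0,0,0],"gripper":0},{"travel":[0.669,-0.711,0],"twist":[0,0,0],"gripper":0}]'
python3 -m pendant '[{"travel":[0.669,-0.711,0],"twist":[0,0,0],"gripper":0},{"travel":[0.669,-0.711,0],"twist":[0,0,0],"gripper":0},{"travel":[0.669,-0.711,0],"twist":[0,0,0],"gripper":0},{"travel":[0.669,-0.711,0],"twist":[0,0,0],"gripper":0},{"travel":[0.669,-0.711,0],"twist":[0,0,0],"gripper":0},{"travel":[0.669,-0.711,0],"twist":[0,0,0],"gripper":0},{"travel":[0.669,-0.711,0],"twist":[0,0,0],"gripper":0}]'
python3 -c "
from h import *
st();rows([((.577,.171,.230),down(.5)),((.577,.171,.170),down(.5)),((.577,.171,.1355),down(.5))])"
```

```text
[0.667, -0.711, 0.002] [-0.0003, -0.0, 0.0113]
[1.334, -1.423, 0.003] [-0.0003, 0.0, 0.0226]
[2.001, -2.134, 0.005] [-0.0003, 0.0, 0.0339]
time: 0.68
tool_pos: [0.2803, -0.3325, 0.2308]
orientation: [0.994, 0.11, -0.0, -0.0]
contact_force: [0.2, 0.1, 0.2]
grip_width: 0.0852
time: 1.27
tool_pos: [0.4288, -0.0813, 0.2311]
orientation: [0.994, 0.11, 0.0, 0.0]
contact_force: [1.1, -1.3, 0.5]
grip_width: 0.0853
t 1.27 pos [ 0.4288 -0.0813  0.2311] xyaw 12.65 z [ 0. -0. -1.] j [-0.27 -0.35  1.64 -0.    1.86  1.08] F [ 1.1 -1.3  0.5] T [-0.02 -0.06  0.05] w 0.0853
[0.666, -0.712, 0.004] [0.0, -0.0, 0.0338]
[0.666, -0.712, 0.204] [0.0, -0.0, 0.0338]
[0.666, -0.712, 0.319] [0.0, -0.0, 0.0338]
```

```bash
python3 -m pendant '[{"travel":[0.666,-0.712,0.004],"twist":[0,0,0.0338],"gripper":0.2},{"travel":[0.666,-0.712,0.004],"twist":[0,0,0.0338],"gripper":0.2},{"travel":[0.666,-0.712,0.004],"twist":[0,0,0.0338],"gripper":0.2},{"travel":[0.666,-0.712,0.004],"twist":[0,0,0.0338],"gripper":0.2},{"travel":[0.666,-0.712,0.004],"twist":[0,0,0.0338],"gripper":0.2},{"travel":[0.666,-0.712,0.004],"twist":[0,0,0.0338],"gripper":0.2},{"travel":[0.666,-0.712,0.004],"twist":[0,0,0.0338],"gripper":0.2},{"travel":[0.666,-0.712,0.004],"twist":[0,0,0.0338],"gripper":0.2}]'
python3 -c "
from h import *
st()
c=cap('scene');cv2.imwrite('pics/s1.png',cv2.resize(c['frame'][120:220,290:420][...,::-1],(780,600)))
rows([((.577,.171,.170),down(.5)),((.577,.171,.1355),down(.5))])"
```

```text
time: 1.93
tool_pos: [0.5776, 0.174, 0.227]
orientation: [1.0, 0.006, -0.002, -0.001]
contact_force: [0.8, -0.2, -0.8]
grip_width: 0.0683
t 1.93 pos [0.5776 0.174  0.227 ] xyaw 0.74 z [-0.003  0.001 -1.   ] j [0.23 0.1  1.23 0.   1.82 1.79] F [ 0.8 -0.2 -0.8] T [0.03 0.03 0.02] w 0.0683
[-0.0, 0.006, 0.191] [-0.0001, 0.0006, 0.0007]
[0.0, 0.007, 0.306] [-0.0001, 0.0006, 0.0007]
```

View pics/s1.png

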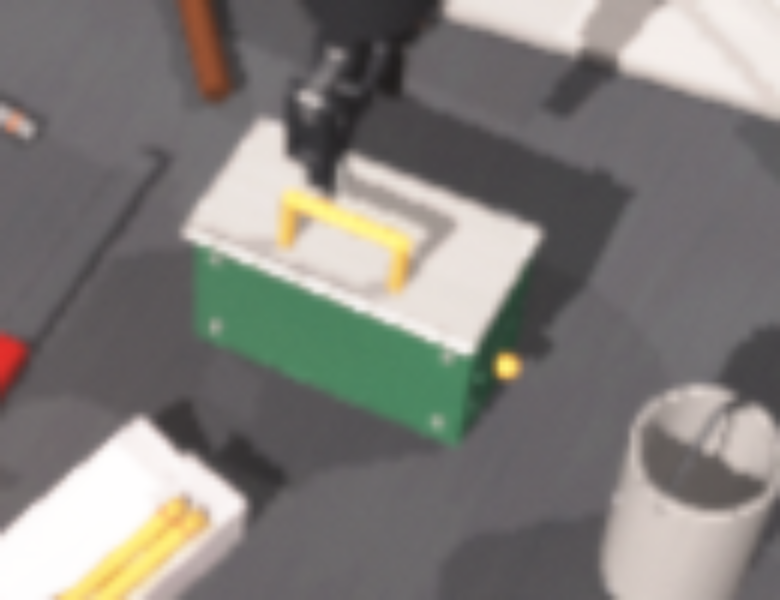

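The scene crop shows the gripper over the shut cover, beside the bar, which spans (285,200) to (410,245). Next I descend and grasp.

```bash
python3 -m pendant '[{"travel":[0,0,0.1],"twist":[0,0,0],"gripper":0.2},{"travel":[0,0,0.2],"twist":[0,0,0],"gripper":0.2},{"travel":[0,0,0.27],"twist":[0,0,0],"gripper":0.2},{"travel":[0,0,0.315],"twist":[0,0,0],"gripper":0.2},{"travel":[0,0,0.315],"twist":[0,0,0],"gripper":0.2},{"travel":[0,0,0.315],"twist":[0,0,0],"gripper":0.6},{"travel":[0,0,0.315],"twist":[0,0,0],"gripper":1},{"travel":[0,0,0.315],"twist":[0,0,0],"gripper":1},{"travel":[0,0,0.315],"twist":[0,0,0],"gripper":1},{"travel":[0,0,0.315],"twist":[0,0,0],"gripper":1}]'
python3 -m pendant '[{"travel":[0,0,0],"twist":[0,0,0],"gripper":1},{"travel":[0,0,0],"twist":[0,0,0],"gripper":1},{"travel":[0,0,0],"twist":[0,0,0],"gripper":1}]'
python3 -c "
from h import *
st()
h0=np.array([-80,40.])
for t in np.linspace(0,1.72,21)[1:]:
    y=h0[0]*np.cos(t)+h0[1]*np.sin(t);z=-h0[0]*np.sin(t)+h0[1]*np.cos(t)
    print(round(t,3),((np.array([-(y-h0[0]),-(z-h0[1])]))/300).round(3))"
```

```text
time: 2.82
tool_pos: [0.5772, 0.173, 0.1358]
orientation: [1.0, 0.006, 0.001, -0.004]
contact_force: [7.6, 7.0, -4.2]
grip_width: 0.0081
time: 3.07
tool_pos: [0.5772, 0.1726, 0.1353]
orientation: [1.0, 0.006, 0.001, -0.003]
contact_force: [5.2, 12.4, -6.1]
grip_width: 0.0079
t 3.07 pos [0.5772 0.1726 0.1353] xyaw 0.66 z [ 0.002  0.007 -1.   ] j [0.23 0.1  1.39 0.01 1.65 1.79] F [ 5.2 12.4 -6.1] T [ 1.89 -0.8   0.03] w 0.0079
0.086 [-0.012 -0.022]
0.172 [-0.027 -0.044]
0.258 [-0.043 -0.064]
0.344 [-0.061 -0.082]
0.43 [-0.08  -0.099]
0.516 [-0.101 -0.114]
0.602 [-0.122 -0.128]
0.688 [-0.145 -0.139]
0.774 [-0.169 -0.148]
0.86 [-0.194 -0.156]
0.946 [-0.219 -0.161]
1.032 [-0.244 -0.164]
1.118 [-0.27  -0.165]
1.204 [-0.295 -0.163]
1.29 [-0.321 -0.16 ]
1.376 [-0.346 -0.154]
1.462 [-0.37  -0.146]
1.548 [-0.394 -0.136]
1.634 [-0.417 -0.124]
1.72 [-0.438 -0.111]
```

```bash
python3 -m pendant '[{"travel":[0,-0.016,-0.022],"twist":[0,0,0],"gripper":1},{"travel":[0,-0.032,-0.044],"twist":[0,0,0],"gripper":1},{"travel":[0,-0.048,-0.064],"twist":[0,0,0],"gripper":1},{"travel":[0,-0.066,-0.082],"twist":[0,0,0],"gripper":1},{"travel":[0,-0.085,-0.099],"twist":[0,0,0],"gripper":1},{"travel":[0,-0.106,-0.114],"twist":[0,0,0],"gripper":1},{"travel":[0,-0.127,-0.128],"twist":[0,0,0],"gripper":1},{"travel":[0,-0.150,-0.139],"twist":[0,0,0],"gripper":1},{"travel":[0,-0.174,-0.148],"twist":[0,0,0],"gripper":1},{"travel":[0,-0.199,-0.156],"twist":[0,0,0],"gripper":1}]'
python3 -c "
from h import *
st()"
```

```text
time: 3.9
tool_pos: [0.5763, 0.2282, 0.1827]
orientation: [1.0, 0.004, 0.0, 0.001]
contact_force: [4.5, -3.2, -8.1]
grip_width: 0.0077
t 3.9 pos [0.5763 0.2282 0.1827] xyaw 0.43 z [ 0.    -0.001 -1.   ] j [ 0.32  0.14  1.26 -0.    1.74  1.89] F [ 4.5 -3.2 -8.1] T [-0.87 -0.66  0.08] w 0.0077
```

```bash
python3 -m pendant '[{"travel":[0,-0.025,-0.005],"twist":[0,0,0],"gripper":1},{"travel":[0,-0.05,-0.008],"twist":[0,0,0],"gripper":1},{"travel":[0,-0.076,-0.009],"twist":[0,0,0],"gripper":1},{"travel":[0,-0.101,-0.007],"twist":[0,0,0],"gripper":1},{"travel":[0,-0.127,-0.004],"twist":[0,0,0],"gripper":1},{"travel":[0,-0.152,0.002],"twist":[0,0,0],"gripper":1},{"travel":[0,-0.176,0.01],"twist":[0,0,0],"gripper":1},{"travel":[0,-0.2,0.02],"twist":[0,0,0],"gripper":1},{"travel":[0,-0.223,0.032],"twist":[0,0,0],"gripper":1},{"travel":[0,-0.244,0.045],"twist":[0,0,0],"gripper":1}]'
python3 -c "
from h import *
st()
c=cap('scene');cv2.imwrite('pics/s2.png',cv2.resize(c['frame'][100:220,280:440][...,::-1],(800,600)))"
```

```text
time: 4.73
tool_pos: [0.5754, 0.3029, 0.1698]
orientation: [1.0, 0.004, 0.001, -0.001]
contact_force: [-0.2, -2.7, 8.8]
grip_width: 0.0073
t 4.73 pos [0.5754 0.3029 0.1698] xyaw 0.51 z [ 0.001  0.001 -1.   ] j [0.43 0.22 1.19 0.   1.72 1.99] F [-0.2 -2.7  8.8] T [-1.16 -0.    0.09] w 0.0073
```

View pics/s2.png

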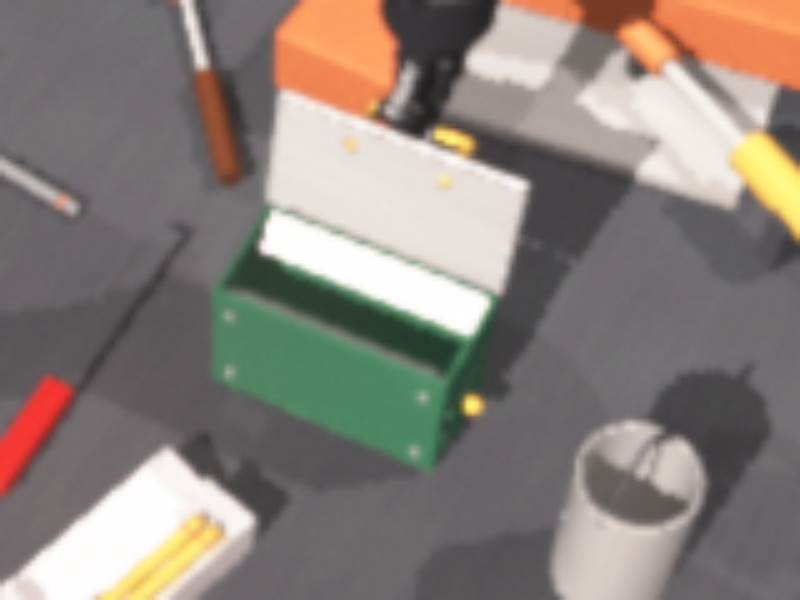

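The cover stands open past upright. I nudge it against its stop, then release with the fingers only partly open and lift off.

```bash
python3 -m pendant '[{"travel":[0,-0.01,0.004],"twist":[0,0,0],"gripper":1},{"travel":[0,-0.012,0.006],"twist":[0,0,0],"gripper":1},{"travel":[0,-0.006,0.003],"twist":[0,0,0],"gripper":0.7},{"travel":[0,-0.006,0.003],"twist":[0,0,0],"gripper":0.7},{"travel":[0,-0.006,0.003],"twist":[0,0,0],"gripper":0.7},{"travel":[0,-0.006,0.003],"twist":[0,0,0],"gripper":0.7},{"travel":[0,-0.006,-0.05],"twist":[0,0,0],"gripper":0.7},{"travel":[0,-0.006,-0.15],"twist":[0,0,0],"gripper":0.7},{"travel":[0,-0.006,-0.25],"twist":[0,0,0],"gripper":0.7},{"travel":[0,-0.006,-0.35],"twist":[0,0,0],"gripper":0.7}]'
python3 - <<'E'
from h import *
st()
T=cloud(cap('top')).reshape(-1,3);T=T[~np.isnan(T).any(1)]
m=(abs(T[:,0]-.577)<.08)&(T[:,1]>.235)&(T[:,1]<.29)&(T[:,2]>.13)&(T[:,2]<.22)
print('cover top pts',m.sum(),np.percentile(T[m,1],[5,50,95]),np.percentile(T[m,2],[5,50,95]))
S=cloud(cap('scene')).reshape(-1,3);S=S[~np.isnan(S).any(1)]
m=(abs(S[:,0]-.577)<.08)&(S[:,1]>.22)&(S[:,1]<.285)&(S[:,2]>.125)&(S[:,2]<.22)
a=np.polyfit(S[m,2],S[m,1],1);print('lean deg',np.degrees(np.arctan(a[0])),'y at .1135',np.polyval(a,.1135),m.sum(),S[m,2].max())
m=(S[:,2]>.1)&(S[:,2]<.12)&(abs(S[:,0]-.577)<.1)&(S[:,1]>.13)&(S[:,1]<.27)
print('rim bbox',np.percentile(S[m],[1,99],axis=0))
sg=np.array([.4935,-.1674]);u=np.array([np.cos(np.radians(74.2)),np.sin(np.radians(74.2))])
g=sg+.018*u;print('grasp',g)
rows([((.56,.20,.29),down(20)),((.53,.05,.25),down(50)),((g[0],g[1],.20),down(74.2)),((g[0],g[1],.023),down(74.2))])
E
```

```text
time: 5.62
tool_pos: [0.5748, 0.3044, 0.2734]
orientation: [1.0, 0.005, -0.001, -0.0]
contact_force: [0.6, 0.2, 1.3]
grip_width: 0.0254
t 5.62 pos [0.5748 0.3044 0.2734] xyaw 0.54 z [-0.003  0.    -1.   ] j [0.43 0.25 0.98 0.   1.91 2.  ] F [0.6 0.2 1.3] T [-0.   -0.06 -0.01] w 0.0254
cover top pts 609 [0.24943225 0.25377569 0.26969469] [0.13732695 0.18691241 0.21692722]
lean deg 5.067146053275314 y at .1135 0.2487262638743387 860 0.21874599609515455
rim bbox [[0.48693312 0.15882818 0.10022415]
 [0.66671128 0.25200352 0.11961321]]
grasp [ 0.49840104 -0.15008008]
[-0.057, 0.349, -0.035] [-0.0006, -0.0014, -0.0541]
[-0.163, 0.849, 0.095] [-0.0002, -0.0016, -0.1374]
[-0.276, 1.516, 0.257] [0.0002, -0.0016, -0.2046]
[-0.281, 1.519, 0.847] [0.0002, -0.0016, -0.2046]
```

```bash
python3 -m pendant '[{"travel":[-0.163,0.849,0],"twist":[0,0,-0.1374],"gripper":0.5},{"travel":[-0.163,0.849,0],"twist":[0,0,-0.1374],"gripper":0.5},{"travel":[-0.163,0.849,0],"twist":[0,0,-0.1374],"gripper":0.5},{"travel":[-0.163,0.849,0],"twist":[0,0,-0.1374],"gripper":0.5},{"travel":[-0.163,0.849,0],"twist":[0,0,-0.1374],"gripper":0.5},{"travel":[-0.163,0.849,0],"twist":[0,0,-0.1374],"gripper":0.5},{"travel":[-0.163,0.849,0],"twist":[0,0,-0.1374],"gripper":0.5},{"travel":[-0.163,0.849,0],"twist":[0,0,-0.1374],"gripper":0.5},{"travel":[-0.163,0.849,0],"twist":[0,0,-0.1374],"gripper":0.5},{"travel":[-0.163,0.849,0],"twist":[0,0,-0.1374],"gripper":0.5}]'
python3 - <<'E'
from h import *
st()
T=cloud(cap('top')).reshape(-1,3);T=T[~np.isnan(T).any(1)]
S=cloud(cap('scene')).reshape(-1,3);S=S[~np.isnan(S).any(1)]
for n,A in(('top',T),('scene',S)):
    for z0 in(.12,.14,.16,.18,.20):
        m=(abs(A[:,0]-.577)<.085)&(A[:,1]>.235)&(A[:,1]<.285)&(abs(A[:,2]-z0)<.01);print(n,z0,np.percentile(A[m,1],[10,50,90]).round(4),m.sum())
    m=(abs(A[:,0]-.577)<.05)&(A[:,1]>.285)&(A[:,1]<.33)&(A[:,2]>.165);print(n,'bar',A[m].mean(0) if m.any() else '',m.sum())
g=[.4984,-.1501]
rows([((g[0],g[1],.15),down(74.2)),((g[0],g[1],.023),down(74.2))])
E
```

```text
time: 6.55
tool_pos: [0.5288, 0.0494, 0.2729]
orientation: [0.907, 0.421, -0.0, -0.001]
contact_force: [-0.5, 0.8, 0.1]
grip_width: 0.0428
t 6.55 pos [0.5288 0.0494 0.2729] xyaw 49.85 z [-0.001  0.001 -1.   ] j [ 0.03 -0.08  1.33  0.    1.89  0.73] F [-0.5  0.8  0.1] T [0.01 0.   0.04] w 0.0428
top 0.12 [0.244  0.2477 0.2496] 148
top 0.14 [0.2484 0.2499 0.2514] 109
top 0.16 [0.25   0.2517 0.253 ] 119
top 0.18 [0.2518 0.2535 0.2548] 118
top 0.2 [0.2535 0.2557 0.2793] 163
top bar [0.57585136 0.29386805 0.19357338] 129
scene 0.12 [0.2451 0.249  0.252 ] 173
scene 0.14 [0.2479 0.2508 0.2535] 180
scene 0.16 [0.2494 0.2525 0.255 ] 194
scene 0.18 [0.2514 0.2541 0.2572] 192
scene 0.2 [0.2529 0.2557 0.2589] 207
scene bar [0.57617779 0.29359489 0.19264145] 66
[-0.575, 0.351, 0.41] [-0.0002, -0.0, -0.0673]
[-0.575, 0.352, 0.834] [-0.0002, -0.0, -0.0673]
```

The cover leans about 5° past upright, not the full 8.5°. I'll push its inner face gently to the stop with closed fingers before going on.

```bash
python3 - <<'E'
from h import *
b=(np.array([.529,.0494,.2729]),down(49.85))
rows([((.577,.19,.255),down(.5)),((.577,.19,.195),down(.5))],b)
E
```

```text
[0.461, -0.18, 0.06] [0.0, -0.0, 0.1371]
[0.461, -0.18, 0.26] [0.0, -0.0, 0.1371]
```

```bash
python3 -m pendant '[{"travel":[0.461,-0.18,0.06],"twist":[0,0,0.1371],"gripper":1},{"travel":[0.461,-0.18,0.06],"twist":[0,0,0.1371],"gripper":1},{"travel":[0.461,-0.18,0.06],"twist":[0,0,0.1371],"gripper":1},{"travel":[0.461,-0.18,0.06],"twist":[0,0,0.1371],"gripper":1},{"travel":[0.461,-0.18,0.06],"twist":[0,0,0.1371],"gripper":1},{"travel":[0.461,-0.18,0.06],"twist":[0,0,0.1371],"gripper":1},{"travel":[0.461,-0.18,0.06],"twist":[0,0,0.1371],"gripper":1},{"travel":[0.461,-0.18,0.16],"twist":[0,0,0.1371],"gripper":1},{"travel":[0.461,-0.18,0.26],"twist":[0,0,0.1371],"gripper":1},{"travel":[0.461,-0.18,0.26],"twist":[0,0,0.1371],"gripper":1}]'
python3 -m pendant '[{"travel":[0,-0.05,0],"twist":[0,0,0],"gripper":1},{"travel":[0,-0.10,0],"twist":[0,0,0],"gripper":1},{"travel":[0,-0.14,0],"twist":[0,0,0],"gripper":1},{"travel":[0,-0.16,0],"twist":[0,0,0],"gripper":1},{"travel":[0,-0.175,0],"twist":[0,0,0],"gripper":1},{"travel":[0,-0.183,0],"twist":[0,0,0],"gripper":1},{"travel":[0,-0.19,0],"twist":[0,0,0],"gripper":1},{"travel":[0,-0.19,0],"twist":[0,0,0],"gripper":1}]'
python3 -c "
from h import *
st()"
```

```text
time: 7.48
tool_pos: [0.5736, 0.1899, 0.1877]
orientation: [1.0, 0.006, -0.006, 0.001]
contact_force: [-0.5, -0.5, -1.6]
grip_width: 0.0001
time: 8.15
tool_pos: [0.5759, 0.2461, 0.1962]
orientation: [1.0, 0.005, 0.0, -0.0]
contact_force: [-0.6, 0.2, -0.2]
grip_width: 0.0001
t 8.15 pos [0.5759 0.2461 0.1962] xyaw 0.59 z [ 0.  0. -1.] j [ 0.35  0.16  1.22 -0.    1.76  1.91] F [-0.6  0.2 -0.2] T [ 0.03 -0.   -0.01] w 0.0001
```

```bash
python3 -m pendant '[{"travel":[0,-0.008,0],"twist":[0,0,0],"gripper":1},{"travel":[0,-0.016,0],"twist":[0,0,0],"gripper":1},{"travel":[0,-0.02,0],"twist":[0,0,0],"gripper":1},{"travel":[0,-0.02,0],"twist":[0,0,0],"gripper":1}]'
python3 - <<'E'
from h import *
st()
S=cloud(cap('scene')).reshape(-1,3);S=S[~np.isnan(S).any(1)]
for n,A in(('scene',S),):
    for z0 in(.14,.16,.18,.20):
        m=(abs(A[:,0]-.577)<.085)&(abs(A[:,0]-.577)>.025)&(A[:,1]>.235)&(A[:,1]<.285)&(abs(A[:,2]-z0)<.01);print(n,z0,np.percentile(A[m,1],[10,50,90]).round(4),m.sum())
E
```

```text
time: 8.48
tool_pos: [0.5758, 0.2499, 0.1958]
orientation: [1.0, 0.004, -0.0, 0.002]
contact_force: [-0.5, -7.7, 1.4]
grip_width: -0.0002
t 8.48 pos [0.5758 0.2499 0.1958] xyaw 0.46 z [-0.    -0.004 -1.   ] j [ 0.36  0.16  1.21 -0.    1.77  1.92] F [-0.5 -7.7  1.4] T [-1.15  0.06 -0.03] w -0.0002
scene 0.14 [0.2497 0.2527 0.256 ] 143
scene 0.16 [0.2523 0.2562 0.2595] 139
scene 0.18 [0.2546 0.2585 0.2619] 144
scene 0.2 [0.258  0.2618 0.2651] 133
```

The fit now gives about 8.4° of lean with a 7.7 N reaction, so the cover is at its stop. Next is the scoop.

```bash
python3 -m pendant '[{"travel":[0,0.1,0],"twist":[0,0,0],"gripper":1},{"travel":[0,0.2,-0.1],"twist":[0,0,0],"gripper":0.8},{"travel":[0,0.3,-0.15],"twist":[0,0,0],"gripper":0.5},{"travel":[-0.1,0.5,-0.15],"twist":[0,0,-0.07],"gripper":0.5},{"travel":[-0.15,0.7,-0.15],"twist":[0,0,-0.137],"gripper":0.5},{"travel":[-0.15,0.7,-0.15],"twist":[0,0,-0.137],"gripper":0.5},{"travel":[-0.15,0.7,-0.15],"twist":[0,0,-0.137],"gripper":0.5},{"travel":[-0.15,0.7,-0.15],"twist":[0,0,-0.137],"gripper":0.5},{"travel":[-0.15,0.7,-0.15],"twist":[0,0,-0.137],"gripper":0.5},{"travel":[-0.15,0.7,-0.15],"twist":[0,0,-0.137],"gripper":0.5}]'
python3 - <<'E'
from h import *
st()
g=[.4984,-.1501]
rows([((g[0],g[1],.12),down(74.2)),((g[0],g[1],.023),down(74.2))])
E
```

```text
time: 9.37
tool_pos: [0.5327, 0.041, 0.241]
orientation: [0.906, 0.424, 0.0, -0.0]
contact_force: [-0.2, 0.1, -0.7]
grip_width: 0.0424
t 9.37 pos [0.5327 0.041  0.241 ] xyaw 50.17 z [ 0.  0. -1.] j [ 0.01 -0.08  1.39  0.    1.84  0.71] F [-0.2  0.1 -0.7] T [-0.02  0.    0.01] w 0.0424
[-0.563, 0.32, 0.403] [0.0, -0.0001, -0.0668]
[-0.563, 0.32, 0.726] [0.0, -0.0001, -0.0668]
```

```bash
python3 -m pendant '[{"travel":[-0.563,0.32,0.3],"twist":[0,0,-0.0668],"gripper":0.5},{"travel":[-0.563,0.32,0.3],"twist":[0,0,-0.0668],"gripper":0.5},{"travel":[-0.563,0.32,0.3],"twist":[0,0,-0.0668],"gripper":0.5},{"travel":[-0.563,0.32,0.3],"twist":[0,0,-0.0668],"gripper":0.5},{"travel":[-0.563,0.32,0.3],"twist":[0,0,-0.0668],"gripper":0.5},{"travel":[-0.563,0.32,0.3],"twist":[0,0,-0.0668],"gripper":0.5},{"travel":[-0.563,0.32,0.3],"twist":[0,0,-0.0668],"gripper":0.5},{"travel":[-0.563,0.32,0.45],"twist":[0,0,-0.0668],"gripper":0.5},{"travel":[-0.563,0.32,0.5],"twist":[0,0,-0.0668],"gripper":0.5},{"travel":[-0.563,0.32,0.5],"twist":[0,0,-0.0668],"gripper":0.5}]'
python3 - <<'E'
from h import *
st()
c=cap('top');cv2.imwrite('pics/t2.png',cv2.resize(c['frame'][160:250,270:410][...,::-1],(800,514)))
rows([((.4984,-.1501,.023),down(74.2))])
E
```

```text
time: 10.2
tool_pos: [0.4955, -0.1475, 0.0865]
orientation: [0.799, 0.601, -0.002, -0.003]
contact_force: [-0.1, 0.5, -0.3]
grip_width: 0.0428
t 10.2 pos [ 0.4955 -0.1475  0.0865] xyaw 73.95 z [-0.007  0.004 -1.   ] j [-0.36 -0.11  1.68  0.    1.57 -0.08] F [-0.1  0.5 -0.3] T [-0.01  0.05 -0.05] w 0.0428
[-0.006, 0.008, 0.221] [-0.0006, -0.0002, -0.0006]
```

View pics/t2.png

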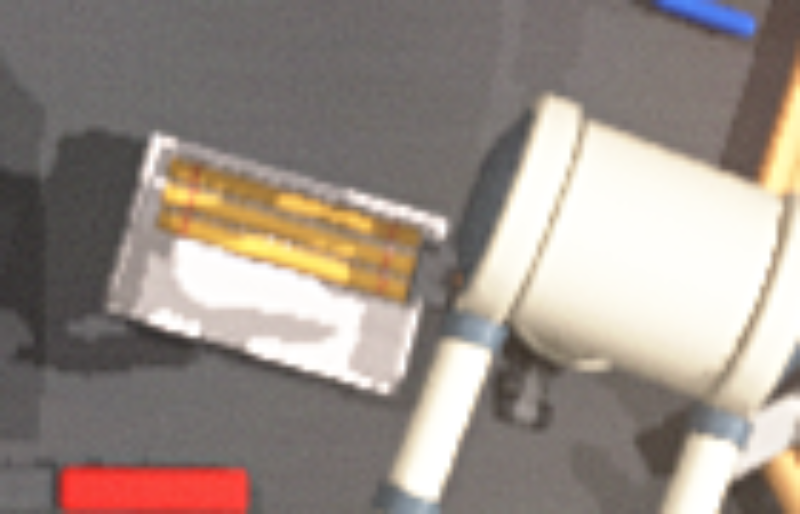

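Top crop: the three posts lie in the scoop along its x, from (165,165) to (415,300). The wrist hides the handle. I descend and grip.

```bash
python3 -m pendant '[{"travel":[0,0,0.1],"twist":[0,0,0],"gripper":0.5},{"travel":[0,0,0.18],"twist":[0,0,0],"gripper":0.5},{"travel":[0,0,0.227],"twist":[0,0,0],"gripper":0.5},{"travel":[0,0,0.227],"twist":[0,0,0],"gripper":0.5},{"travel":[0,0,0.227],"twist":[0,0,0],"gripper":0.7},{"travel":[0,0,0.227],"twist":[0,0,0],"gripper":0.8},{"travel":[0,0,0.227],"twist":[0,0,0],"gripper":1},{"travel":[0,0,0.227],"twist":[0,0,0],"gripper":1},{"travel":[0,0,0.227],"twist":[0,0,0],"gripper":1},{"travel":[0,0,0.227],"twist":[0,0,0],"gripper":1}]'
python3 -c "
from h import *
st()"
```

```text
time: 11.08
tool_pos: [0.499, -0.1498, 0.0256]
orientation: [0.799, 0.601, 0.001, 0.002]
contact_force: [-0.6, 1.1, 6.9]
grip_width: 0.0128
t 11.08 pos [ 0.499  -0.1498  0.0256] xyaw 73.93 z [ 0.004 -0.001 -1.   ] j [-0.36 -0.07  1.76  0.    1.45 -0.08] F [-0.6  1.1  6.9] T [0.33 0.18 0.01] w 0.0128
```

```bash
python3 -m pendant '[{"travel":[0,0,0],"twist":[0,0,0],"gripper":1},{"travel":[0,0,-0.02],"twist":[0,0,0],"gripper":1},{"travel":[0,0,-0.05],"twist":[0,0,0],"gripper":1},{"travel":[0,0,-0.1],"twist":[0,0,0],"gripper":1},{"travel":[0,0,-0.17],"twist":[0,0,0],"gripper":1},{"travel":[0,0,-0.25],"twist":[0,0,0],"gripper":1},{"travel":[0,0,-0.32],"twist":[0,0,0],"gripper":1},{"travel":[0,0,-0.36],"twist":[0,0,0],"gripper":1},{"travel":[0,0,-0.36],"twist":[0,0,0],"gripper":1},{"travel":[0,0,-0.36],"twist":[0,0,0],"gripper":1}]'
cat > sc.py <<'E'
from h import *
def pan(u0,u1,v0,v1,zmin,name,cam='top'):
    """scoop tilt: plane fit to the pan's bright floor/rim points near the TCP"""
    pass
st()
c=cap('top');P=cloud(c);f=c['frame'];hsv=cv2.cvtColor(f,cv2.COLOR_RGB2HSV)
s=env.read_state();o=R.from_quat(s['orientation']);tp=s['tool_pos']
gp=tp-o.apply([0,0,.019]); 
# coordinates in the expected scoop frame: x=tool x, y=-tool y, z=-tool z
Q=o.inv().apply((P.reshape(-1,3)-gp))*[1,-1,-1]+[.018,0,.004]
Q[np.isnan(Q)]=9
m=(Q[:,0]>.065)&(Q[:,0]<.26)&(Q[:,1]>-.06)&(Q[:,1]<.09)&(Q[:,2]>-.07)&(Q[:,2]<.05)
q=Q[m];print('n',len(q),'bbox',np.percentile(q,[1,99],axis=0).round(4).tolist())
for x in np.arange(.07,.25,.02):
    k=abs(q[:,0]-x)<.01
    kb=k&(q[:,1]<-.018); kf=k&(q[:,1]>.0)
    if k.sum()>5: print(round(x,2),'back rim z',np.percentile(q[kb,2],90).round(4) if kb.sum() else None,'ramp/lip z@y>.04',np.median(q[k&(q[:,1]>.04),2]).round(4),'ymin/max',q[k,1].min().round(3),q[k,1].max().round(3))
E
python3 sc.py
```

```text
time: 11.92
tool_pos: [0.4976, -0.1496, 0.1309]
orientation: [0.799, 0.601, 0.0, 0.0]
contact_force: [-0.7, -0.0, -4.0]
grip_width: 0.0127
t 11.92 pos [ 0.4976 -0.1496  0.1309] xyaw 73.93 z [ 0.001 -0.001 -1.   ] j [-0.36 -0.12  1.62 -0.    1.64 -0.08] F [-0.7 -0.  -4. ] T [-0.32  0.05 -0.01] w 0.0127
n 1949 bbox [[0.0681, -0.0275, -0.0412], [0.2261, 0.0651, 0.0035]]
0.07 back rim z 0.0012 ramp/lip z@y>.04 -0.022 ymin/max -0.029 0.066
0.09 back rim z -0.0017 ramp/lip z@y>.04 -0.0239 ymin/max -0.028 0.065
0.11 back rim z 0.0019 ramp/lip z@y>.04 -0.0245 ymin/max -0.028 0.066
0.13 back rim z 0.0003 ramp/lip z@y>.04 -0.0252 ymin/max -0.028 0.066
0.15 back rim z 0.0003 ramp/lip z@y>.04 -0.0243 ymin/max -0.028 0.066
0.17 back rim z -0.0005 ramp/lip z@y>.04 -0.0245 ymin/max -0.028 0.066
0.19 back rim z -0.0024 ramp/lip z@y>.04 -0.0246 ymin/max -0.029 0.066
0.21 back rim z -0.0001 ramp/lip z@y>.04 -0.0253 ymin/max -0.028 0.066
0.23 back rim z -0.0008 ramp/lip z@y>.04 -0.021 ymin/max -0.028 0.066
```

```bash
cat > pour.py <<'E'
from h import *
YAW=.5
def tcp(lip,phi,gx):
    S=R.from_euler('z',YAW,degrees=True)*R.from_euler('x',-phi,degrees=True)
    return np.array(lip)+S.apply(np.array([gx,0,-.015])-[.155,.066,-.019]), S*R.from_euler('x',180,degrees=True)
E
python3 - <<'E'
from pour import *
P=cloud(load('top'));f=load('top')['frame'];s=env.read_state();o=R.from_quat(s['orientation']);gp=s['tool_pos']-o.apply([0,0,.019])
Q=o.inv().apply((P.reshape(-1,3)-gp))*[1,-1,-1];Q[np.isnan(Q)]=9
m=(Q[:,1]>.045)&(Q[:,1]<.062)&(Q[:,2]>-.04)&(Q[:,2]<-.005)&(Q[:,0]>0)&(Q[:,0]<.3)
print('lip x from grasp',np.percentile(Q[m,0],[0,3,50,97,100]),m.sum())
m=(Q[:,1]>-.035)&(Q[:,1]<-.015)&(Q[:,2]>-.012)&(Q[:,2]<.02)&(Q[:,0]>0)&(Q[:,0]<.3)
print('back rim x',np.percentile(Q[m,0],[0,3,50,97,100]),m.sum())
h=cv2.cvtColor(f,cv2.COLOR_RGB2HSV).reshape(-1,3)
m=(Q[:,1]>-.035)&(Q[:,1]<.03)&(Q[:,2]>-.05)&(Q[:,2]<.0)&(Q[:,0]>.05)&(Q[:,0]<.22)&(h[:,1]>120)&(h[:,0]>10)&(h[:,0]<30)
print('posts x',np.percentile(Q[m,0],[1,99]),'y',np.percentile(Q[m,1],[2,98]),m.sum())
E
```

```text
lip x from grasp [0.04999122 0.05396292 0.1292367  0.20442993 0.20819846] 334
back rim x [0.04687766 0.04977103 0.12269758 0.2077029  0.20949351] 89
posts x [0.0608009  0.19631193] y [-0.01930112  0.01749349] 474
```

```bash
python3 - <<'E'
from pour import *
g=.026
s=env.read_state();b=(s['tool_pos'],R.from_quat(s['orientation']))
t=tcp((.572,.12,.19),0,g);print(t[0])
rows([t],b)
t1=tcp((.572,.165,.165),12,g);t2=tcp((.572,.177,.140),22,g)
print(t1[0],t2[0])
rows([t1,t2],t)
E
```

```text
[0.44358086 0.05287679 0.194     ]
[0.599, -0.358, -0.214] [-0.0002, 0.0002, 0.204]
[0.44356102 0.10015061 0.18263476] [0.44352585 0.11618084 0.16843277]
[0.001, -0.158, 0.038] [-0.0333, 0.0, 0.0]
[0.002, -0.211, 0.085] [-0.0611, 0.0, 0.0]
```

```bash
python3 -m pendant '[{"travel":[0,0,-0.07],"twist":[0,0,0],"gripper":1},{"travel":[0,0,-0.15],"twist":[0,0,0],"gripper":1},{"travel":[0.02,-0.012,-0.214],"twist":[0,0,0.006],"gripper":1},{"travel":[0.06,-0.036,-0.214],"twist":[0,0,0.02],"gripper":1},{"travel":[0.11,-0.066,-0.214],"twist":[0,0,0.037],"gripper":1},{"travel":[0.16,-0.096,-0.214],"twist":[0,0,0.054],"gripper":1},{"travel":[0.21,-0.126,-0.214],"twist":[0,0,0.071],"gripper":1},{"travel":[0.26,-0.155,-0.214],"twist":[0,0,0.088],"gripper":1},{"travel":[0.31,-0.185,-0.214],"twist":[0,0,0.105],"gripper":1},{"travel":[0.36,-0.215,-0.214],"twist":[0,0,0.122],"gripper":1}]'
python3 -c "
from pour import *
st();rows([tcp((.572,.12,.19),0,.026)])"
```

```text
time: 12.8
tool_pos: [0.4641, -0.027, 0.1924]
orientation: [0.967, 0.256, -0.002, -0.001]
contact_force: [0.7, 0.8, -2.9]
grip_width: 0.0125
t 12.8 pos [ 0.4641 -0.027   0.1924] xyaw 29.7 z [-0.005  0.001 -1.   ] j [-0.13 -0.28  1.64  0.    1.78  0.92] F [ 0.7  0.8 -2.9] T [-0.23  0.28 -0.01] w 0.0125
[0.072, -0.265, -0.005] [-0.0003, 0.0007, 0.0811]
```

```bash
python3 -m pendant '[{"travel":[0.013,-0.05,0],"twist":[0,0,0.015],"gripper":1},{"travel":[0.027,-0.1,0],"twist":[0,0,0.03],"gripper":1},{"travel":[0.04,-0.15,0],"twist":[0,0,0.045],"gripper":1},{"travel":[0.054,-0.2,0],"twist":[0,0,0.06],"gripper":1},{"travel":[0.066,-0.24,0],"twist":[0,0,0.074],"gripper":1},{"travel":[0.072,-0.263,0],"twist":[0,0,0.081],"gripper":1},{"travel":[0.072,-0.263,0],"twist":[0,0,0.081],"gripper":1},{"travel":[0.072,-0.263,0],"twist":[0,0,0.081],"gripper":1}]'
python3 sc.py
python3 -c "
from pour import *
rows([tcp((.572,.165,.165),12,.026),tcp((.572,.177,.145),18,.026)])"
```

```text
time: 13.47
tool_pos: [0.4439, 0.0514, 0.1931]
orientation: [1.0, 0.009, -0.002, 0.0]
contact_force: [0.1, -0.1, -3.1]
grip_width: 0.0129
t 13.47 pos [0.4439 0.0514 0.1931] xyaw 1.0 z [-0.003 -0.    -1.   ] j [ 0.04 -0.33  1.68 -0.    1.79  1.59] F [ 0.1 -0.1 -3.1] T [-0.    0.28 -0.06] w 0.0129
n 1937 bbox [[0.082, -0.0277, -0.0471], [0.2285, 0.0646, -0.0036]]
0.09 back rim z -0.0034 ramp/lip z@y>.04 -0.0273 ymin/max -0.027 0.064
0.11 back rim z -0.003 ramp/lip z@y>.04 -0.0274 ymin/max -0.028 0.065
0.13 back rim z -0.0046 ramp/lip z@y>.04 -0.0294 ymin/max -0.028 0.065
0.15 back rim z -0.0037 ramp/lip z@y>.04 -0.0298 ymin/max -0.028 0.065
0.17 back rim z -0.0055 ramp/lip z@y>.04 -0.0294 ymin/max -0.028 0.065
0.19 back rim z -0.0055 ramp/lip z@y>.04 -0.0305 ymin/max -0.028 0.065
0.21 back rim z -0.0062 ramp/lip z@y>.04 -0.0309 ymin/max -0.028 0.065
0.23 back rim z -0.0052 ramp/lip z@y>.04 -0.0272 ymin/max -0.028 0.065
[0.001, -0.164, 0.036] [-0.0333, 0.0003, 0.0013]
[0.002, -0.211, 0.081] [-0.05, 0.0002, 0.0013]
```

```bash
python3 -m pendant '[{"travel":[0,-0.04,0],"twist":[-0.006,0,0],"gripper":1},{"travel":[0,-0.08,0.01],"twist":[-0.014,0,0],"gripper":1},{"travel":[0,-0.12,0.02],"twist":[-0.022,0,0],"gripper":1},{"travel":[0,-0.16,0.034],"twist":[-0.032,0,0],"gripper":1},{"travel":[0,-0.18,0.05],"twist":[-0.039,0,0],"gripper":1},{"travel":[0,-0.2,0.07],"twist":[-0.046,0,0],"gripper":1},{"travel":[0.002,-0.211,0.08],"twist":[-0.05,0,0],"gripper":1},{"travel":[0.002,-0.211,0.08],"twist":[-0.05,0,0],"gripper":1}]'
python3 - <<'E'
from pour import *
st();c=cap('scene');cv2.imwrite('pics/s3.png',cv2.resize(c['frame'][60:220,240:440][...,::-1],(750,600)))
t=[tcp((.572,.178,.130),p,.026) for p in(20,24,28,32,36,40,44,47)]
for x in t:print(x[0].round(3))
rows(t)
E
```

```text
time: 14.18
tool_pos: [0.4437, 0.1152, 0.1688]
orientation: [0.988, 0.009, -0.001, 0.157]
contact_force: [-0.4, 0.5, -3.7]
grip_width: 0.0128
t 14.18 pos [0.4437 0.1152 0.1688] xyaw 1.0 z [ 0.001 -0.31  -0.951] j [ 0.39 -0.19  1.65 -0.3   1.8   1.89] F [-0.4  0.5 -3.7] T [0.36 0.33 0.01] w 0.0128
[0.444 0.116 0.156]
[0.444 0.118 0.16 ]
[0.443 0.12  0.165]
[0.443 0.123 0.168]
[0.443 0.126 0.172]
[0.443 0.129 0.175]
[0.443 0.132 0.179]
[0.443 0.135 0.181]
[-0.001, -0.019, 0.041] [-0.0055, 0.0, 0.0013]
[-0.001, -0.021, 0.026] [-0.0166, -0.0, 0.0013]
[-0.001, -0.024, 0.011] [-0.0278, -0.0001, 0.0013]
[-0.001, -0.028, -0.004] [-0.0389, -0.0001, 0.0013]
[-0.001, -0.033, -0.019] [-0.05, -0.0002, 0.0013]
[-0.001, -0.039, -0.033] [-0.0611, -0.0002, 0.0013]
[-0.001, -0.046, -0.046] [-0.0722, -0.0003, 0.0013]
[-0.001, -0.052, -0.056] [-0.0805, -0.0003, 0.0013]
```

View pics/s3.png

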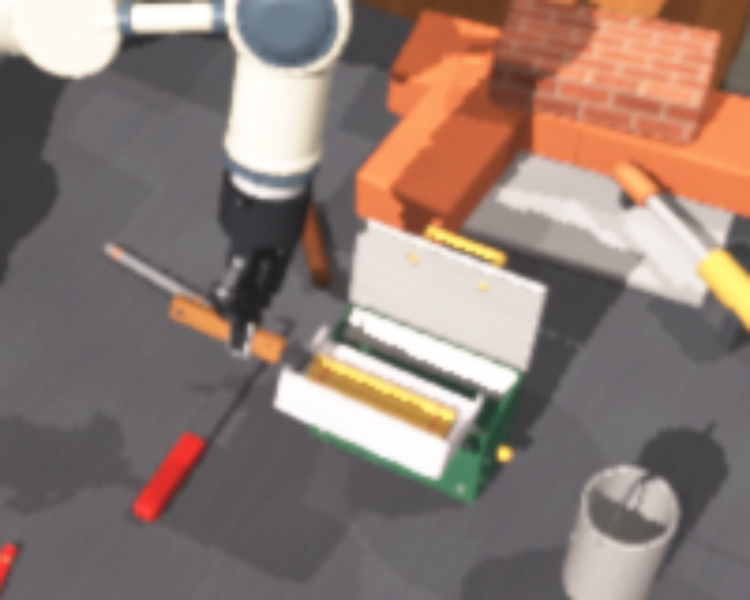

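Scene crop: the scoop sits over the near half of the open mouth, with the lip at about (330,340) to (480,400) inside the rim. All three posts are still in it. Pouring now.

```bash
python3 -m pendant '[{"travel":[-0.001,-0.01,0.02],"twist":[-0.003,0,0],"gripper":1},{"travel":[-0.001,-0.019,0.041],"twist":[-0.0055,0,0],"gripper":1},{"travel":[-0.001,-0.021,0.026],"twist":[-0.0166,0,0],"gripper":1},{"travel":[-0.001,-0.024,0.011],"twist":[-0.0278,0,0],"gripper":1},{"travel":[-0.001,-0.028,-0.004],"twist":[-0.0389,0,0],"gripper":1},{"travel":[-0.001,-0.033,-0.019],"twist":[-0.05,0,0],"gripper":1},{"travel":[-0.001,-0.039,-0.033],"twist":[-0.0611,0,0],"gripper":1},{"travel":[-0.001,-0.046,-0.046],"twist":[-0.0722,0,0],"gripper":1},{"travel":[-0.001,-0.052,-0.056],"twist":[-0.0805,0,0],"gripper":1},{"travel":[-0.001,-0.052,-0.056],"twist":[-0.0805,0,0],"gripper":1}]'
python3 -m pendant '[{"travel":[0,0,0],"twist":[0,0,0],"gripper":1},{"travel":[0,0,0],"twist":[0,0,0],"gripper":1},{"travel":[0,0,0],"twist":[0,0,0],"gripper":1},{"travel":[0,0,0],"twist":[0,0,0],"gripper":1},{"travel":[0,0,0],"twist":[0,0,0],"gripper":1},{"travel":[0,0,0],"twist":[0,0,0],"gripper":1},{"travel":[0,0,0],"twist":[0,0,0],"gripper":1},{"travel":[0,0,0],"twist":[0,0,0],"gripper":1}]'
python3 - <<'E'
from pour import *
st();a=cap('scene')['frame'];b=cap('top')['frame']
im=np.hstack([cv2.resize(a[90:210,300:420],(400,400)),cv2.resize(b[120:240,190:310],(400,400))]);cv2.imwrite('pics/s4.png',im[...,::-1])
E
```

```text
time: 15.07
tool_pos: [0.4436, 0.1353, 0.1804]
orientation: [0.916, 0.008, 0.002, 0.4]
contact_force: [0.6, -0.8, -3.0]
grip_width: 0.0129
time: 15.73
tool_pos: [0.4437, 0.1345, 0.1822]
orientation: [0.917, 0.007, 0.003, 0.398]
contact_force: [0.3, 0.2, -2.1]
grip_width: 0.0128
t 15.73 pos [0.4437 0.1345 0.1822] xyaw 0.84 z [ 0.011 -0.731 -0.682] j [ 0.66  0.07  1.53 -0.7   2.    2.07] F [ 0.3  0.2 -2.1] T [0.58 0.19 0.06] w 0.0128
```

View pics/s4.png

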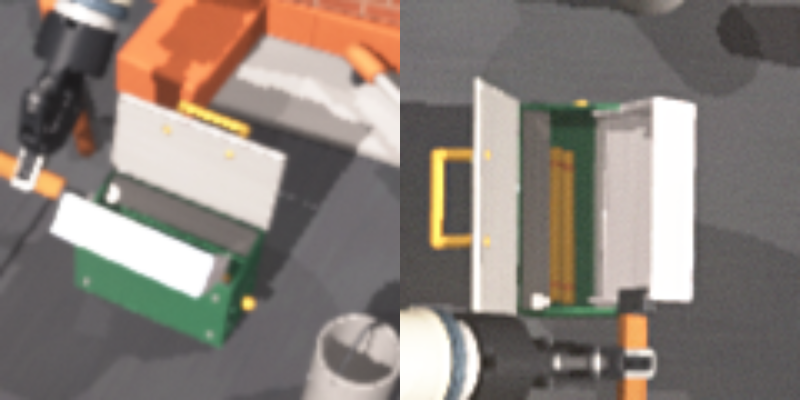

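The top crop shows posts lying inside the box along the slot and the scoop empty; the load fell by about 1.3 N. Now I back out and level the scoop.

```bash
python3 - <<'E'
from pour import *
rows([tcp((.572,.170,.15),44,.026),tcp((.572,.155,.17),36,.026),tcp((.572,.14,.19),26,.026),tcp((.572,.12,.20),14,.026),tcp((.572,.10,.205),0,.026)])
E
```

```text
[-0.001, 0.064, -0.012] [0.0083, -0.0007, 0.0007]
[-0.002, 0.145, 0.009] [0.0305, -0.0006, 0.0007]
[-0.003, 0.22, 0.038] [0.0583, -0.0006, 0.0008]
[-0.004, 0.271, 0.106] [0.0916, -0.0005, 0.0009]
[-0.005, 0.297, 0.187] [0.1305, -0.0004, 0.0009]
```

```bash
python3 -m pendant '[{"travel":[0,0.03,-0.006],"twist":[0.004,0,0],"gripper":1},{"travel":[0,0.064,-0.012],"twist":[0.0083,0,0],"gripper":1},{"travel":[-0.001,0.1,0],"twist":[0.02,0,0],"gripper":1},{"travel":[-0.002,0.145,0.009],"twist":[0.0305,0,0],"gripper":1},{"travel":[-0.003,0.22,0.038],"twist":[0.0583,0,0],"gripper":1},{"travel":[-0.004,0.245,0.07],"twist":[0.075,0,0],"gripper":1},{"travel":[-0.004,0.271,0.106],"twist":[0.0916,0,0],"gripper":1},{"travel":[-0.005,0.285,0.146],"twist":[0.111,0,0],"gripper":1},{"travel":[-0.005,0.297,0.187],"twist":[0.1305,0,0],"gripper":1},{"travel":[-0.005,0.297,0.187],"twist":[0.1305,0,0],"gripper":1}]'
python3 - <<'E'
from pour import *
st()
c=cap('top');T=cloud(c);h=cv2.cvtColor(c['frame'],cv2.COLOR_RGB2HSV)
m=(h[...,0]>10)&(h[...,0]<30)&(h[...,1]>100)&(T[...,0]>.485)&(T[...,0]<.67)&(T[...,1]>.165)&(T[...,1]<.245)&(T[...,2]<.1)
print('posts pts',m.sum(),np.percentile(T[m],[2,50,98],axis=0).round(3).tolist())
cv2.imwrite('pics/mag.png',cv2.resize(c['frame'][140:220,205:285][...,::-1],(400,400),interpolation=2))
# tray goal
S=R.from_euler('z',-18,degrees=True);bay=np.array([.6137,-.3683,.006])
g=bay+S.apply([-.155,-.020,.038]);t=g+S.apply([.026,0,-.015]);print('tray TCP',t)
s=env.read_state();b=(s['tool_pos'],R.from_quat(s['orientation']))
rows([((.43,-.12,.2),down(-8)),((t[0],t[1],.2),down(-18))])
E
```

```text
time: 16.67
tool_pos: [0.4435, 0.0261, 0.209]
orientation: [1.0, 0.001, 0.0, -0.001]
contact_force: [0.1, -2.0, -2.5]
grip_width: 0.0127
t 16.67 pos [0.4435 0.0261 0.209 ] xyaw 0.14 z [ 0.001  0.003 -1.   ] j [-0.02 -0.34  1.66  0.    1.81  1.55] F [ 0.1 -2.  -2.5] T [-0.28  0.17 -0.19] w 0.0127
posts pts 339 [[0.502, 0.212, 0.008], [0.566, 0.223, 0.018], [0.637, 0.234, 0.028]]
tray TCP [ 0.48483337 -0.34745794  0.029     ]
[-0.047, 0.493, 0.03] [0.0001, 0.0001, 0.023]
[0.133, 1.252, 0.03] [0.0001, 0.0, 0.0507]
```

View pics/mag.png

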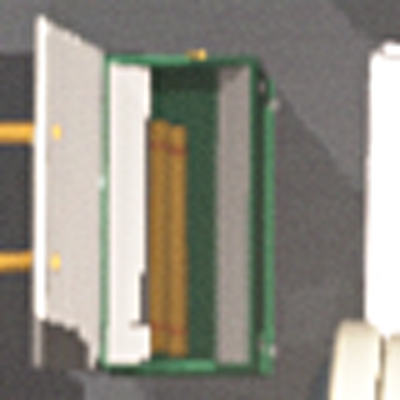

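```bash
python3 -m pendant '[{"travel":[0.005,0.05,0],"twist":[0,0,0.002],"gripper":1},{"travel":[0.01,0.14,0],"twist":[0,0,0.006],"gripper":1},{"travel":[0.02,0.25,0],"twist":[0,0,0.01],"gripper":1},{"travel":[0.03,0.36,0],"twist":[0,0,0.015],"gripper":1},{"travel":[0.045,0.47,0],"twist":[0,0,0.02],"gripper":1},{"travel":[0.06,0.58,0],"twist":[0,0,0.025],"gripper":1},{"travel":[0.075,0.69,0],"twist":[0,0,0.03],"gripper":1},{"travel":[0.09,0.8,0],"twist":[0,0,0.035],"gripper":1},{"travel":[0.1,0.88,0],"twist":[0,0,0.039],"gripper":1},{"travel":[0.105,0.93,0],"twist":[0,0,0.042],"gripper":1}]'
python3 - <<'E'
from pour import *
st();rows([((.4848,-.3475,.11),down(-18))])
E
```

```text
time: 17.55
tool_pos: [0.4797, -0.2469, 0.2081]
orientation: [0.992, -0.125, -0.001, 0.001]
contact_force: [0.7, -0.1, -2.5]
grip_width: 0.013
t 17.55 pos [ 0.4797 -0.2469  0.2081] xyaw -14.33 z [-0.003 -0.001 -1.   ] j [-0.54 -0.07  1.44 -0.    1.78  1.28] F [ 0.7 -0.1 -2.5] T [0.04 0.27 0.02] w 0.013
[0.1, 0.32, 0.327] [0.0003, 0.0004, 0.0102]
```

```bash
python3 -m pendant '[{"travel":[0.03,0.1,0],"twist":[0,0,0.004],"gripper":1},{"travel":[0.06,0.2,0.02],"twist":[0,0,0.008],"gripper":1},{"travel":[0.09,0.28,0.1],"twist":[0,0,0.01],"gripper":1},{"travel":[0.1,0.32,0.2],"twist":[0,0,0.0102],"gripper":1},{"travel":[0.1,0.32,0.29],"twist":[0,0,0.0102],"gripper":1},{"travel":[0.1,0.32,0.327],"twist":[0,0,0.0102],"gripper":1},{"travel":[0.1,0.32,0.327],"twist":[0,0,0.0102],"gripper":1},{"travel":[0.1,0.32,0.327],"twist":[0,0,0.0102],"gripper":1}]'
sed -i 's/\[.018,0,.004\]/[.026,0,.004]/' sc.py; python3 sc.py
python3 - <<'E'
from h import *
c=load('top');f=c['frame'];cv2.imwrite('pics/t3.png',cv2.resize(f[125:245,385:505][...,::-1],(600,600)))
E
```

```text
time: 18.22
tool_pos: [0.4853, -0.3449, 0.1112]
orientation: [0.988, -0.155, -0.0, -0.0]
contact_force: [0.7, 1.0, -1.8]
grip_width: 0.0128
t 18.22 pos [ 0.4853 -0.3449  0.1112] xyaw -17.83 z [-0.001  0.    -1.   ] j [-0.67  0.09  1.45 -0.    1.61  1.21] F [ 0.7  1.  -1.8] T [ 0.05  0.18 -0.04] w 0.0128
n 1841 bbox [[0.0734, -0.0272, -0.0491], [0.237, 0.0651, -0.0004]]
0.07 back rim z None ramp/lip z@y>.04 -0.0196 ymin/max -0.007 0.065
0.09 back rim z -0.0443 ramp/lip z@y>.04 -0.0268 ymin/max -0.019 0.066
0.11 back rim z -0.0387 ramp/lip z@y>.04 -0.0287 ymin/max -0.025 0.066
0.13 back rim z -0.0078 ramp/lip z@y>.04 -0.0288 ymin/max -0.028 0.066
0.15 back rim z -0.0064 ramp/lip z@y>.04 -0.0296 ymin/max -0.028 0.066
0.17 back rim z -0.007 ramp/lip z@y>.04 -0.0294 ymin/max -0.029 0.066
0.19 back rim z -0.0069 ramp/lip z@y>.04 -0.0303 ymin/max -0.028 0.066
0.21 back rim z -0.0072 ramp/lip z@y>.04 -0.0321 ymin/max -0.029 0.065
0.23 back rim z -0.007 ramp/lip z@y>.04 -0.0289 ymin/max -0.029 0.067
```

View pics/t3.png

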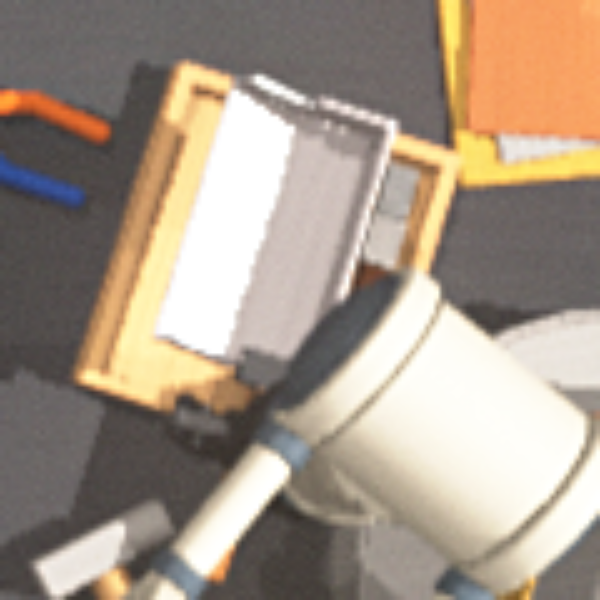

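```bash
python3 -m pendant '[{"travel":[0,0,0.03],"twist":[0,0.003,0],"gripper":1},{"travel":[0,0,0.09],"twist":[0,0.0056,0],"gripper":1},{"travel":[0,0,0.14],"twist":[0,0.0056,0],"gripper":1},{"travel":[0,0,0.18],"twist":[0,0.0056,0],"gripper":1},{"travel":[0,0,0.21],"twist":[0,0.0056,0],"gripper":1},{"travel":[0,0,0.22],"twist":[0,0.0056,0],"gripper":1},{"travel":[0,0,0.22],"twist":[0,0.0056,0],"gripper":1},{"travel":[0,0,0.22],"twist":[0,0.0056,0],"gripper":1}]'
python3 sc.py
python3 - <<'E'
from h import *
P=cloud(load('top'));s=env.read_state();o=R.from_quat(s['orientation']);gp=s['tool_pos']-o.apply([0,0,.019])
Q=o.inv().apply((P.reshape(-1,3)-gp))*[1,-1,-1]+[.026,0,.004];Q[np.isnan(Q)]=9
W=P.reshape(-1,3);m=(Q[:,0]>.1)&(Q[:,0]<.225)&(Q[:,1]>-.02)&(Q[:,1]<.015)&(Q[:,2]<-.02)&(Q[:,2]>-.06)
A=np.c_[Q[m,0]-.155,Q[m,1],np.ones(m.sum())];print('floor plane world z (per m along x, y, z at x=.155):',np.linalg.lstsq(A,W[m,2],rcond=None)[0],m.sum())
S=R.from_euler('z',-18,degrees=True);b=np.array([.6137,-.3683,.006]);print('grip pt should be',b+S.apply([-.129,-.02,.042]),'is',gp)
E
```

```text
time: 18.93
tool_pos: [0.4853, -0.3464, 0.0459]
orientation: [0.988, -0.156, 0.018, 0.003]
contact_force: [-0.1, -0.8, -2.3]
grip_width: 0.0128
t 18.93 pos [ 0.4853 -0.3464  0.0459] xyaw -17.93 z [ 0.034 -0.012 -0.999] j [-0.68  0.09  1.56  0.01  1.46  1.2 ] F [-0.1 -0.8 -2.3] T [0.08 0.19 0.03] w 0.0128
n 2794 bbox [[0.0677, -0.0583, -0.0663], [0.2565, 0.0885, -0.0004]]
0.07 back rim z None ramp/lip z@y>.04 -0.0546 ymin/max -0.006 0.089
0.09 back rim z -0.0387 ramp/lip z@y>.04 -0.0419 ymin/max -0.02 0.09
0.11 back rim z -0.0152 ramp/lip z@y>.04 -0.0423 ymin/max -0.029 0.09
0.13 back rim z -0.0053 ramp/lip z@y>.04 -0.0421 ymin/max -0.048 0.09
0.15 back rim z -0.0067 ramp/lip z@y>.04 -0.0456 ymin/max -0.06 0.09
0.17 back rim z -0.0102 ramp/lip z@y>.04 -0.0453 ymin/max -0.06 0.09
0.19 back rim z -0.0092 ramp/lip z@y>.04 -0.0444 ymin/max -0.059 0.09
0.21 back rim z -0.01 ramp/lip z@y>.04 -0.0461 ymin/max -0.06 0.09
0.23 back rim z -0.0083 ramp/lip z@y>.04 -0.04 ymin/max -0.06 0.089
floor plane world z (per m along x, y, z at x=.155): [0.01464117 0.00817369 0.02506609] 466
grip pt should be [ 0.48483337 -0.34745794  0.048     ] is [ 0.48470275 -0.34631681  0.06517884]
```

```bash
python3 -m pendant '[{"travel":[0,0,0.015],"twist":[0,0,0],"gripper":1},{"travel":[0,0,0.028],"twist":[0,0,0],"gripper":1},{"travel":[0,0,0.038],"twist":[0,0,0],"gripper":1},{"travel":[0,0,0.045],"twist":[0,0,0],"gripper":1},{"travel":[0,0,0.05],"twist":[0,-0.002,0],"gripper":1},{"travel":[0,0,0.05],"twist":[0,-0.002,0],"gripper":1}]'
python3 -c "
from h import *
st()"
```

```text
time: 19.48
tool_pos: [0.4858, -0.3467, 0.0317]
orientation: [0.988, -0.156, 0.012, 0.002]
contact_force: [-2.6, 1.8, 4.4]
grip_width: 0.0129
t 19.48 pos [ 0.4858 -0.3467  0.0317] xyaw -17.93 z [ 0.023 -0.008 -1.   ] j [-0.68  0.12  1.56  0.01  1.44  1.2 ] F [-2.6  1.8  4.4] T [0.27 0.38 0.08] w 0.0129
```

```bash
python3 -m pendant '[{"travel":[0,0,0],"twist":[0,0,0],"gripper":0.8},{"travel":[0,0,0],"twist":[0,0,0],"gripper":0.7},{"travel":[0,0,0],"twist":[0,0,0],"gripper":0.6},{"travel":[0,0,0],"twist":[0,0,0],"gripper":0.6},{"travel":[0,0,-0.05],"twist":[0,0,0],"gripper":0.6},{"travel":[0,0,-0.15],"twist":[0,0,0],"gripper":0.6},{"travel":[0,0,-0.28],"twist":[0,0,0],"gripper":0.6},{"travel":[0,0,-0.42],"twist":[0,0,0],"gripper":0.6},{"travel":[0,0,-0.55],"twist":[0,0,0],"gripper":0.6},{"travel":[0,0,-0.65],"twist":[0,0,0],"gripper":0.6}]'
python3 -c "
from h import *
st();rows([((.53,-.05,.28),down(-5)),((.577,.1,.28),down(0.5))])"
```

```text
time: 20.32
tool_pos: [0.4812, -0.3452, 0.2289]
orientation: [0.988, -0.156, 0.013, 0.003]
contact_force: [1.0, -1.0, 0.2]
grip_width: 0.0343
t 20.32 pos [ 0.4812 -0.3452  0.2289] xyaw -17.94 z [ 0.024 -0.009 -1.   ] j [-0.68  0.05  1.28  0.01  1.79  1.2 ] F [ 1.  -1.   0.2] T [ 0.    0.01 -0.01] w 0.0343
[-0.144, -0.986, -0.175] [0.0007, -0.0041, -0.0359]
[-0.149, -1.51, -0.176] [0.0009, -0.0041, -0.0512]
```

```bash
python3 -m pendant '[{"travel":[-0.144,-0.986,-0.175],"twist":[0,-0.0041,-0.0359],"gripper":0.6},{"travel":[-0.144,-0.986,-0.175],"twist":[0,-0.0041,-0.0359],"gripper":0.6},{"travel":[-0.144,-0.986,-0.175],"twist":[0,-0.0041,-0.0359],"gripper":0.6},{"travel":[-0.144,-0.986,-0.175],"twist":[0,-0.0041,-0.0359],"gripper":0.6},{"travel":[-0.144,-0.986,-0.175],"twist":[0,-0.0041,-0.0359],"gripper":0.6},{"travel":[-0.144,-0.986,-0.175],"twist":[0,-0.0041,-0.0359],"gripper":0.6},{"travel":[-0.144,-0.986,-0.175],"twist":[0,-0.0041,-0.0359],"gripper":0.6},{"travel":[-0.144,-0.986,-0.175],"twist":[0,-0.0041,-0.0359],"gripper":0.6},{"travel":[-0.144,-0.986,-0.175],"twist":[0,-0.0041,-0.0359],"gripper":0.6}]'
python3 - <<'E'
from h import *
st();c=cap('top');P=cloud(c);f=c['frame'];cv2.imwrite('pics/t4.png',cv2.resize(f[125:245,365:505][...,::-1],(700,600)))
S=R.from_euler('z',-18,degrees=True);Q=S.inv().apply(P.reshape(-1,3)-[.6137,-.3683,.006]);Q[np.isnan(Q)]=9
hsv=cv2.cvtColor(f,cv2.COLOR_RGB2HSV).reshape(-1,3)
m=(abs(Q[:,0])<.1)&(abs(Q[:,1])<.07)&(Q[:,2]>.025)&(Q[:,2]<.05);print('rim in bay frame',np.percentile(Q[m],[1,50,99],axis=0).round(4).tolist())
m=(abs(Q[:,0])<.07)&(Q[:,1]>-.035)&(Q[:,1]<-.005)&(Q[:,2]<.02);A=np.c_[Q[m,:2],np.ones(m.sum())];print('floor plane',np.linalg.lstsq(A,Q[m,2],rcond=None)[0].round(4))
m=(abs(Q[:,0])<.08)&(Q[:,1]>.03)&(Q[:,1]<.055)&(Q[:,2]>.012);print('lip y',np.percentile(Q[m,1],[50,99]),'z',np.percentile(Q[m,2],[50,95]))
m=(Q[:,0]<-.1)&(Q[:,0]>-.22)&(abs(Q[:,1]+.02)<.03)&(Q[:,2]>.035)&(Q[:,2]<.06)&(hsv[:,1]>110);print('handle',np.percentile(Q[m],[1,50,99],axis=0).round(4).tolist())
rows([((.577,.303,.28),down(.5))])
E
```

```text
time: 21.07
tool_pos: [0.5305, -0.0468, 0.2773]
orientation: [0.999, -0.041, -0.001, 0.001]
contact_force: [-0.5, -0.0, 0.8]
grip_width: 0.0341
t 21.07 pos [ 0.5305 -0.0468  0.2773] xyaw -4.73 z [-0.002 -0.001 -1.   ] j [-0.15 -0.07  1.32 -0.    1.9   1.5 ] F [-0.5 -0.   0.8] T [ 0.01 -0.01  0.01] w 0.0341
rim in bay frame [[-0.0973, -0.0484, 0.0252], [-0.0365, -0.0282, 0.0383], [0.0849, 0.0457, 0.0489]]
floor plane [0.0071 0.0128 0.0045]
lip y [0.03864832 0.04669297] z [0.01898873 0.02606357]
handle [[-0.1991, -0.0279, 0.0366], [-0.1518, -0.0194, 0.0488], [-0.1021, -0.0135, 0.0562]]
[0.056, -1.182, -0.014] [0.0004, 0.0005, -0.0149]
```

View pics/t4.png

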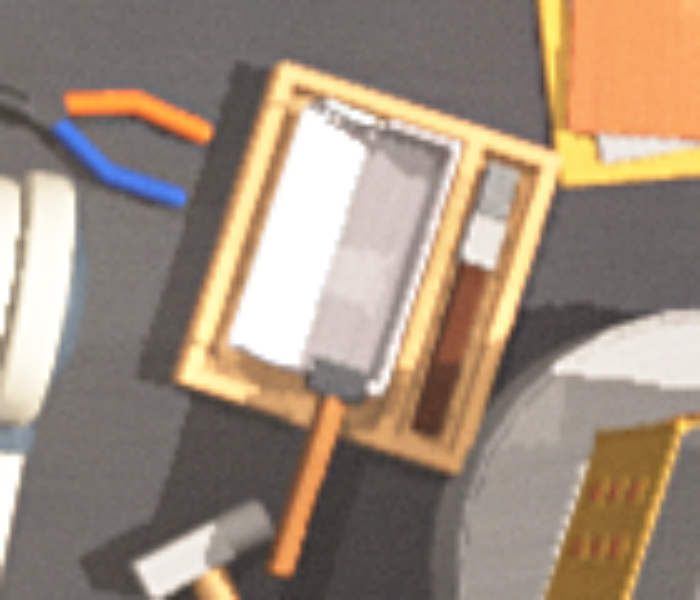

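The scoop lies flat in its compartment, with the handle from (335,400) to (283,575) out over the notch and clear of the hammer. Now I measure the open bar and shut the cover.

```bash
python3 -m pendant '[{"travel":[0.02,-0.3,-0.014],"twist":[0,0,-0.0149],"gripper":0.6},{"travel":[0.04,-0.6,-0.014],"twist":[0,0,-0.0149],"gripper":0.6},{"travel":[0.05,-0.9,-0.014],"twist":[0,0,-0.0149],"gripper":0.6},{"travel":[0.05,-0.9,-0.014],"twist":[0,0,-0.0149],"gripper":0.6},{"travel":[0.05,-0.9,-0.014],"twist":[0,0,-0.0149],"gripper":0.6},{"travel":[0.05,-0.9,-0.014],"twist":[0,0,-0.0149],"gripper":0.6},{"travel":[0.05,-0.9,-0.014],"twist":[0,0,-0.0149],"gripper":0.6},{"travel":[0.05,-0.9,-0.014],"twist":[0,0,-0.0149],"gripper":0.6}]'
python3 - <<'E'
from h import *
st()
P=cloud(load('top')).reshape(-1,3);Q=cloud(cap('scene')).reshape(-1,3)
for A in(P,Q):
    A=A[~np.isnan(A).any(1)];m=(abs(A[:,0]-.577)<.025)&(A[:,1]>.285)&(A[:,1]<.33)&(A[:,2]>.15)&(A[:,2]<.23)
    print('bar',np.percentile(A[m],[5,50,95],axis=0).round(4).tolist(),m.sum())
rows([((.577,.302,.27),down(.5)),((.577,.302,.166),down(.5))])
E
```

```text
time: 21.78
tool_pos: [0.5689, 0.2202, 0.2779]
orientation: [1.0, 0.005, -0.003, 0.001]
contact_force: [0.3, -0.1, -0.3]
grip_width: 0.034
t 21.78 pos [0.5689 0.2202 0.2779] xyaw 0.52 z [-0.006 -0.002 -1.   ] j [0.31 0.14 1.1  0.   1.91 1.88] F [ 0.3 -0.1 -0.3] T [ 0.   -0.   -0.02] w 0.034
bar [[0.5539, 0.2967, 0.1857], [0.5762, 0.3003, 0.1895], [0.5985, 0.3055, 0.195]] 72
bar [[0.5563, 0.2935, 0.1851], [0.5797, 0.2981, 0.1901], [0.6009, 0.3044, 0.1952]] 42
[0.029, -0.28, 0.027] [0.0005, 0.0009, -0.0002]
[0.031, -0.281, 0.373] [0.0005, 0.0009, -0.0002]
```

```bash
python3 -m pendant '[{"travel":[0.02,-0.13,0.0],"twist":[0,0,0],"gripper":0.68},{"travel":[0.025,-0.24,0.0],"twist":[0,0,0],"gripper":0.68},{"travel":[0.025,-0.273,0.03],"twist":[0,0,0],"gripper":0.68},{"travel":[0.025,-0.273,0.1],"twist":[0,0,0],"gripper":0.68},{"travel":[0.025,-0.273,0.18],"twist":[0,0,0],"gripper":0.68},{"travel":[0.025,-0.273,0.26],"twist":[0,0,0],"gripper":0.68},{"travel":[0.025,-0.273,0.33],"twist":[0,0,0],"gripper":0.68},{"travel":[0.025,-0.273,0.368],"twist":[0,0,0],"gripper":0.68},{"travel":[0.025,-0.273,0.368],"twist":[0,0,0],"gripper":0.68},{"travel":[0.025,-0.273,0.368],"twist":[0,0,0],"gripper":0.68}]'
python3 -m pendant '[{"travel":[0,0,0],"twist":[0,0,0],"gripper":0.85},{"travel":[0,0,0],"twist":[0,0,0],"gripper":1},{"travel":[0,0,0],"twist":[0,0,0],"gripper":1},{"travel":[0,0,0],"twist":[0,0,0],"gripper":1}]'
python3 - <<'E'
from h import *
st()
h0=np.array([-80,40.]);f=lambda t:np.array([h0[0]*np.cos(t)+h0[1]*np.sin(t),-h0[0]*np.sin(t)+h0[1]*np.cos(t)])
for t0,t1 in((1.70,.86),(.86,0)):
    for t in np.linspace(t0,t1,11)[1:]: print(round(t,2),(-(f(t)-f(t0))/300).round(3))
E
```

```text
time: 22.67
tool_pos: [0.5764, 0.2974, 0.1757]
orientation: [1.0, 0.002, 0.002, -0.0]
contact_force: [-6.1, -0.5, 18.5]
grip_width: 0.0272
time: 23.0
tool_pos: [0.5765, 0.2983, 0.172]
orientation: [1.0, 0.002, 0.0, -0.0]
contact_force: [-0.6, 3.4, 9.1]
grip_width: 0.0083
t 23.0 pos [0.5765 0.2983 0.172 ] xyaw 0.27 z [ 0.001  0.    -1.   ] j [0.43 0.22 1.19 0.   1.73 1.99] F [-0.6  3.4  9.1] T [0.41 0.06 0.04] w 0.0083
1.62 [ 0.021 -0.013]
1.53 [ 0.044 -0.024]
1.45 [ 0.067 -0.034]
1.36 [ 0.091 -0.041]
1.28 [ 0.115 -0.046]
1.2 [ 0.14 -0.05]
1.11 [ 0.165 -0.051]
1.03 [ 0.19 -0.05]
0.94 [ 0.215 -0.047]
0.86 [ 0.24  -0.042]
0.77 [0.025 0.007]
0.69 [0.048 0.017]
0.6 [0.071 0.028]
0.52 [0.093 0.042]
0.43 [0.114 0.057]
0.34 [0.133 0.074]
0.26 [0.151 0.092]
0.17 [0.167 0.112]
0.09 [0.181 0.133]
0.0 [0.194 0.156]
```

```bash
python3 -m pendant '[{"travel":[0,0.021,-0.013],"twist":[0,0,0],"gripper":1},{"travel":[0,0.044,-0.024],"twist":[0,0,0],"gripper":1},{"travel":[0,0.067,-0.034],"twist":[0,0,0],"gripper":1},{"travel":[0,0.091,-0.041],"twist":[0,0,0],"gripper":1},{"travel":[0,0.115,-0.046],"twist":[0,0,0],"gripper":1},{"travel":[0,0.14,-0.05],"twist":[0,0,0],"gripper":1},{"travel":[0,0.165,-0.051],"twist":[0,0,0],"gripper":1},{"travel":[0,0.19,-0.05],"twist":[0,0,0],"gripper":1},{"travel":[0,0.215,-0.047],"twist":[0,0,0],"gripper":1},{"travel":[0,0.24,-0.042],"twist":[0,0,0],"gripper":1}]'
python3 -c "
from h import *
st()"
```

```text
time: 23.83
tool_pos: [0.5773, 0.2261, 0.1841]
orientation: [1.0, 0.002, 0.001, -0.0]
contact_force: [3.9, 4.1, 3.0]
grip_width: 0.0079
t 23.83 pos [0.5773 0.2261 0.1841] xyaw 0.27 z [ 0.002  0.    -1.   ] j [ 0.32  0.14  1.26 -0.    1.74  1.88] F [3.9 4.1 3. ] T [ 1.11 -0.68  0.03] w 0.0079
```

```bash
python3 -m pendant '[{"travel":[0,0.025,0.007],"twist":[0,0,0],"gripper":1},{"travel":[0,0.048,0.017],"twist":[0,0,0],"gripper":1},{"travel":[0,0.071,0.028],"twist":[0,0,0],"gripper":1},{"travel":[0,0.093,0.042],"twist":[0,0,0],"gripper":1},{"travel":[0,0.112,0.057],"twist":[0,0,0],"gripper":1},{"travel":[0,0.131,0.074],"twist":[0,0,0],"gripper":1},{"travel":[0,0.147,0.092],"twist":[0,0,0],"gripper":1},{"travel":[0,0.163,0.112],"twist":[0,0,0],"gripper":1},{"travel":[0,0.177,0.133],"twist":[0,0,0],"gripper":1},{"travel":[0,0.188,0.152],"twist":[0,0,0],"gripper":1}]'
python3 -m pendant '[{"travel":[0,0,0],"twist":[0,0,0],"gripper":1},{"travel":[0,0,0],"twist":[0,0,0],"gripper":1}]'
python3 -c "
from h import *
st()"
```

```text
time: 24.67
tool_pos: [0.578, 0.1712, 0.1396]
orientation: [1.0, 0.003, 0.002, -0.002]
contact_force: [-4.7, 14.0, 30.7]
grip_width: 0.0076
time: 24.83
tool_pos: [0.5779, 0.1713, 0.1399]
orientation: [1.0, 0.003, 0.002, -0.002]
contact_force: [3.2, 7.4, 9.5]
grip_width: 0.0074
t 24.83 pos [0.5779 0.1713 0.1399] xyaw 0.32 z [ 0.004  0.003 -1.   ] j [0.23 0.09 1.39 0.   1.65 1.8 ] F [3.2 7.4 9.5] T [ 1.48 -0.46  0.1 ] w 0.0074
```

```bash
python3 -m pendant '[{"travel":[0,0,0.01],"twist":[0,0,0],"gripper":1},{"travel":[0,0,0.01],"twist":[0,0,0],"gripper":0.7},{"travel":[0,0,0.01],"twist":[0,0,0],"gripper":0.5},{"travel":[0,0,0.01],"twist":[0,0,0],"gripper":0.3},{"travel":[0,0,0.01],"twist":[0,0,0],"gripper":0.3},{"travel":[0,0,-0.05],"twist":[0,0,0],"gripper":0.3},{"travel":[0,0,-0.16],"twist":[0,0,0],"gripper":0.3},{"travel":[0,0.1,-0.29],"twist":[0,0,0],"gripper":0.3},{"travel":[0,0.23,-0.35],"twist":[0,0,0],"gripper":0.3},{"travel":[0,0.36,-0.35],"twist":[0,0,0],"gripper":0.3}]'
python3 -m pendant '[{"travel":[-0.14,0.14,0],"twist":[0,0,0],"gripper":0.3},{"travel":[-0.28,0.28,0],"twist":[0,0,0],"gripper":0.3},{"travel":[-0.4,0.4,0],"twist":[0,0,0],"gripper":0.3},{"travel":[-0.4,0.4,0],"twist":[0,0,0],"gripper":0.3},{"travel":[-0.4,0.4,0],"twist":[0,0,0],"gripper":0.3}]'
python3 - <<'E'
from h import *
st();c=cap('scene');d=cap('top')
for n,A in(('scene',cloud(c)),('top',cloud(d))):
    A=A.reshape(-1,3);A=A[~np.isnan(A).any(1)]
    m=(abs(A[:,0]-.577)<.08)&(A[:,1]>.155)&(A[:,1]<.245)&(A[:,2]>.1)&(A[:,2]<.132)
    q=np.polyfit(A[m,1]-.2,A[m,2],1);print(n,'cover slope deg',np.degrees(np.arctan(q[0])),'z',q[1],m.sum())
    m=(A[:,2]>.145)&(abs(A[:,0]-.577)<.05)&(A[:,1]>.1)&(A[:,1]<.26);print('bar',np.median(A[m],0))
a=cv2.resize(c['frame'][100:220,280:440],(533,400));cv2.imwrite('pics/end.png',cv2.resize(d['frame'][...,::-1],(800,500)))
E
```

```text
time: 25.67
tool_pos: [0.5776, 0.0676, 0.2461]
orientation: [1.0, 0.004, 0.001, 0.001]
contact_force: [1.3, -0.5, 1.6]
grip_width: 0.06
time: 26.08
tool_pos: [0.4538, -0.057, 0.2419]
orientation: [1.0, 0.0, -0.003, 0.002]
contact_force: [-0.5, -0.1, -0.4]
grip_width: 0.0595
t 26.08 pos [ 0.4538 -0.057   0.2419] xyaw 0.04 z [-0.006 -0.004 -1.   ] j [-0.2  -0.29  1.56 -0.01  1.87  1.37] F [-0.5 -0.1 -0.4] T [-0.01  0.03  0.02] w 0.0595
scene cover slope deg -0.4697441959894695 z 0.11458091545917104 862
bar [0.58026435 0.16728165 0.15573206]
top cover slope deg -0.05869425487591159 z 0.11478729200747757 1662
bar [0.57649598 0.167862   0.15725417]
```

View pics/end.png

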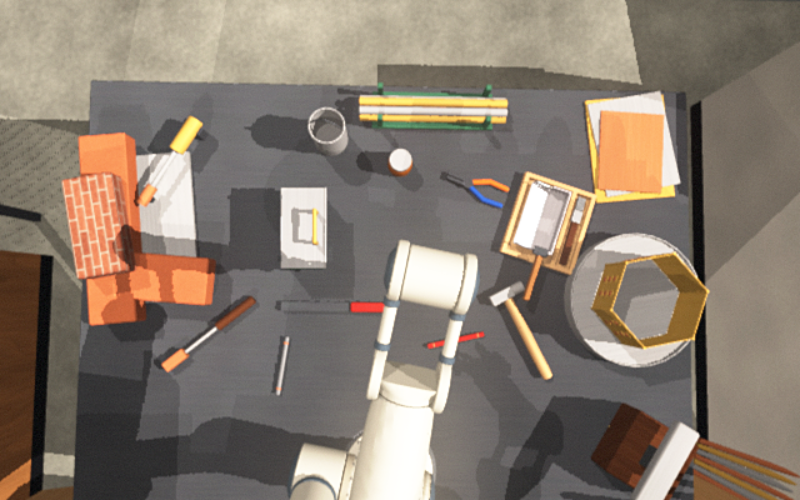

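Final top view: the cover is flat and shut at (303,228), the scoop is in the tray at (543,215) with its handle out over the notch, and the other things sit at the same pixels as in the first picture.

```bash
python3 -c "
from station import env
print(env.hand_in())"
```

```text
the job is handed in; nothing more can be done
None
```

The job is done and handed in at about 26 s of robot time: the posts are in the magazine, the scoop is back in its tray and the cover is shut.

- **Cover open:** I swung it up by its bar. After I let go it leaned only about 5° past upright, so I pushed its inner face until it met the stop. It then measured about 8.4° of lean against the 8° stated.
- **Posts:** I gripped the scoop by its handle, turned it along the slot and rolled it to about 47° with the lip inside the mouth. The load on the wrist dropped by about 1.3 N, which matches three posts. Posts were visible on the bottom of the box, but I could tell only two apart for certain; no post was left in the scoop or on the bench.
- **Scoop in tray:** It sits flat to within about 1°. The handle is over the notch, measured at y ≈ -19 mm and 55 mm high, both as expected. It clears the hammer.
- **Cover shut:** The last check gave a slope of 0 to -0.5° and a height of about 114.7 mm, where 115 mm is expected.
- **Other things on the bench:** In the final top picture they looked unmoved compared with the first one. I judged this by eye and did not measure it.
- **Forces:** The highest wrist reading was about 31 N, when the cover met the rim. A contact of about 18 N came earlier, as I regrasped the bar. I read forces only at the end of each move.

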